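Scrub the collection jars, hang up the lid yokes and start the dryer

TASK

Scrub the suction unit's collection jars with the bottle brush, the clear jar before the amber one (there may be only one): run the brush down to the bottom of the jar, up to its mouth and down to the bottom again. Stand the brush back in its holder, head down, leave the jars upright on the desk, and hang every lid yoke astride the drying bar. Only then start the dryer: press the timer's yellow key, then the blue, then the green, each fully and one at a time.

Things in the scene. Friction and masses are not known exactly. Their poses are not given: they have to be found in the camera images.
- jar_clear: clear glass collection jar, loose, about 0.35 kg, standing upright: round, 76 mm across at the rim (72 mm at the body), 86 mm tall, wall 4 mm (bore 64 mm), inner floor 6 mm above the desk. Origin: centre of its underside. May be absent
- jar_amber: brown (amber) glass collection jar, loose, about 0.35 kg, standing upright: round, 76 mm across at the rim (72 mm at the body), 86 mm tall, wall 4 mm (bore 64 mm), inner floor 6 mm above the desk. Origin: centre of its underside. May be absent
- jar_clear_floor (a point): centre of the clear jar's inner floor
- jar_amber_floor (a point): centre of the amber jar's inner floor
- brush: bottle brush, 175 mm long, standing head down in its holder, 0.07 kg, rigid. Origin: centre of its flat foot; z along the brush towards the handle. Brush head 36 mm across from 10 to 70 mm (foot 24 mm across), thin steel stem, then a blue square handle 22 x 22 mm (sides along x and y) from 105 to 172 mm
- brush_tip (a point): centre of the brush's foot (its lowest point; the same as the brush's origin)
- brush_holder: grey round holder, fixed, 72 mm across at the base, 56 mm at the tube, 70 mm tall, bore 47 mm, inner floor 6 mm above its origin (centre of its underside)
- rail: drying bar, fixed: a horizontal square aluminium bar along its own y on two end posts, 280 mm long. Origin: on the desk under the middle of the bar
- rail_mid (a point): centre of the bar (square, 16 x 16 mm), 120 mm above the desk; y along the bar; yokes fit between 110 mm to either side
- yoke_1: lid yoke, about 0.12 kg, 104 mm tall: inverted U of steel strap 28 mm wide, orange grip block on top. Origin: centre of its underside; z up, x from leg to leg, y strap width. Legs 34 mm clear between, on heavy dark feet 56 mm long in y, 38 mm clear between, out to x = +-37 mm. Flat crown, its underside at z 64 mm. Grip block 22 (x) by 24 (y) mm, z 67 to 103 mm. May be absent
- yoke_2: lid yoke, about 0.12 kg, 104 mm tall: inverted U of steel strap 28 mm wide, orange grip block on top. Origin: centre of its underside; z up, x from leg to leg, y strap width. Legs 34 mm clear between, on heavy dark feet 56 mm long in y, 38 mm clear between, out to x = +-37 mm. Flat crown, its underside at z 64 mm. Grip block 22 (x) by 24 (y) mm, z 67 to 103 mm. May be absent
- yoke_3: lid yoke, about 0.12 kg, 104 mm tall: inverted U of steel strap 28 mm wide, orange grip block on top. Origin: centre of its underside; z up, x from leg to leg, y strap width. Legs 34 mm clear between, on heavy dark feet 56 mm long in y, 38 mm clear between, out to x = +-37 mm. Flat crown, its underside at z 64 mm. Grip block 22 (x) by 24 (y) mm, z 67 to 103 mm. May be absent
- yoke_1_crown (a point): middle of the underside of the crown of yoke_1; this comes to rest about 8 mm above the bar's centre when it hangs
- yoke_2_crown (a point): middle of the underside of the crown of yoke_2; this comes to rest about 8 mm above the bar's centre when it hangs
- yoke_3_crown (a point): middle of the underside of the crown of yoke_3; this comes to rest about 8 mm above the bar's centre when it hangs
- timer: dryer timer, fixed: grey box 85 x 130 x 20 mm with a black window and three round spring keys in a row along its y. Origin: centre of its underside
- key_yellow_top (a point): centre of the top of the yellow key (24 mm across, keys 42 mm apart)
- key_blue_top (a point): centre of the top of the blue key (24 mm across, keys 42 mm apart)
- key_green_top (a point): centre of the top of the green key (24 mm across, keys 42 mm apart)
- key_yellow (a joint): travel of the yellow key: 0 released, 0.006 m fully down; a spring of about 4 N when down; counts as pressed beyond 0.004
- key_blue (a joint): travel of the blue key: 0 released, 0.006 m fully down; a spring of about 4 N when down; counts as pressed beyond 0.004
- key_green (a joint): travel of the green key: 0 released, 0.006 m fully down; a spring of about 4 N when down; counts as pressed beyond 0.004
Mind the look-alikes: they are no part of the job. Of the things that look like the brush, the larger one is meant.

How it is judged:
On the way, in this order (a step that is already met when the one before it is completed fails the run):
1. the brush reaches the bottom of the clear jar (horizontal distance between brush_tip and jar_clear_floor below 0.03 m and z of brush_tip in the frame of jar_clear_floor below 0.012 m), for 0.1 s.
2. it is drawn up to the mouth of the clear jar (tip more than 50 mm above the inner floor) (horizontal distance between brush_tip and jar_clear_floor below 0.03 m and z of brush_tip in the frame of jar_clear_floor above 0.05 m), for 0.1 s.
3. it goes down to the bottom of the clear jar again (all of step 1), for 0.1 s.
4. the brush reaches the bottom of the amber jar (horizontal distance between brush_tip and jar_amber_floor below 0.03 m and z of brush_tip in the frame of jar_amber_floor below 0.012 m), for 0.1 s.
5. it is drawn up to the mouth of the amber jar (tip more than 50 mm above the inner floor) (horizontal distance between brush_tip and jar_amber_floor below 0.03 m and z of brush_tip in the frame of jar_amber_floor above 0.05 m), for 0.1 s.
6. it goes down to the bottom of the amber jar again (all of step 4), for 0.1 s.
7. the brush stands in its holder and every yoke hangs astride the bar (horizontal distance between brush_tip and brush_holder below 0.02 m and height (world z) of brush_tip below 0.025 m and angle between brush's own z axis and vertical below 0.3 rad and linear speed of brush below 0.05 m/s and x of yoke_1_crown in the frame of rail_mid between -0.015 and 0.015 m and y of yoke_1_crown in the frame of rail_mid between -0.11 and 0.11 m and z of yoke_1_crown in the frame of rail_mid between -0.003 and 0.016 m and angle between each of yoke_1, yoke_2, yoke_3's own z axis and vertical below 0.35 rad and contact force between each of yoke_1, yoke_2, yoke_3 and the fingers below 0.1 N and x of yoke_2_crown in the frame of rail_mid between -0.015 and 0.015 m and y of yoke_2_crown in the frame of rail_mid between -0.11 and 0.11 m and z of yoke_2_crown in the frame of rail_mid between -0.003 and 0.016 m and x of yoke_3_crown in the frame of rail_mid between -0.015 and 0.015 m and y of yoke_3_crown in the frame of rail_mid between -0.11 and 0.11 m and z of yoke_3_crown in the frame of rail_mid between -0.003 and 0.016 m), for 0.3 s.
8. the yellow key is pressed, alone (value of joint key_yellow above 0.004 m and value of joint each of key_blue, key_green below 0.002 m), for 0.05 s.
9. the blue key is pressed, alone (value of joint key_blue above 0.004 m and value of joint each of key_yellow, key_green below 0.002 m), for 0.05 s.
10. the green key is pressed, alone (value of joint key_green above 0.004 m and value of joint each of key_yellow, key_blue below 0.002 m), for 0.05 s.
At the end, for the whole second after the job is handed in: Brush head down in its holder (foot within 20 mm of its axis, lean under 0.3 rad); jars upright on the desk (0.1 rad); every yoke astride the bar (crown resting on it, within 15 mm across and 110 mm along from its middle, lean under 0.35 rad); keys released; jars and brush at rest (horizontal distance between brush_tip and brush_holder below 0.02 m and height (world z) of brush_tip below 0.025 m and angle between brush's own z axis and vertical below 0.3 rad and x of yoke_1_crown in the frame of rail_mid between -0.015 and 0.015 m and y of yoke_1_crown in the frame of rail_mid between -0.11 and 0.11 m and z of yoke_1_crown in the frame of rail_mid between -0.003 and 0.016 m and angle between each of yoke_1, yoke_2, yoke_3's own z axis and vertical below 0.35 rad and x of yoke_2_crown in the frame of rail_mid between -0.015 and 0.015 m and y of yoke_2_crown in the frame of rail_mid between -0.11 and 0.11 m and z of yoke_2_crown in the frame of rail_mid between -0.003 and 0.016 m and x of yoke_3_crown in the frame of rail_mid between -0.015 and 0.015 m and y of yoke_3_crown in the frame of rail_mid between -0.11 and 0.11 m and z of yoke_3_crown in the frame of rail_mid between -0.003 and 0.016 m and angle between each of jar_clear, jar_amber's own z axis and vertical below 0.1 rad and height (world z) of jar_clear between -0.01 and 0.01 m and height (world z) of jar_amber between -0.01 and 0.01 m and value of joint each of key_yellow, key_blue, key_green below 0.002 m and linear speed of each of jar_clear, jar_amber, brush below 0.05 m/s); the robot touches nothing.
It fails at once if two keys are held down at once (value of joint each of key_yellow, key_blue above 0.004 m or value of joint each of key_yellow, key_green above 0.004 m or value of joint each of key_blue, key_green above 0.004 m).
Of jar_clear, jar_amber only 1 to 2 are there at a start; the rules pass over those that are not, and their reading is None.
Of yoke_1, yoke_2, yoke_3 only 2 to 3 are there at a start; the rules pass over those that are not, and their reading is None.
At some moment in a run one of yoke_1, yoke_2, yoke_3, jar_clear, jar_amber may be knocked a few centimetres aside while the robot is not near it.
It also fails if it takes over 210 s, if anything falls off the work surface, if the arm or the gripper's body presses on something with over 40 N, if the wrist force passes 120 N, or if a joint passes its speed limit or range.

ROBOT

A 7-joint arm with a two-finger parallel gripper is mounted at the origin on a cart in front of the work surface, level with it; the furniture and walls round the work are solid. World frame = base frame: x ahead of the robot, y to its left, z up, the work surface at z = 0. Lengths are in m, angles in rad, forces in N, time in s.
With the tool pointing down it reaches from about 0.4 to 0.85 m from the base axis. Payload 4.5 kg.
Tool frame: the origin (TCP) lies at the centre of the arm's flange, where the gripper is bolted on; the fingertips stand nose_length ahead of it and the grasp point (between the pads) lies 147 mm ahead of it (nose_length is the distance from the TCP to the fingertips, in m); z points along the fingers, y is the line along which they close (so a half turn about z gives the same grasp; the last joint's range is limited). The gripper opens to 88 mm and grips with 3 to 60 N. Pads are 18 mm wide; open, the fingers measure 123 mm over their backs; the gripper's body (75 mm by 187 mm) begins 45 mm behind the grasp point.
Start: joints at [-1.166, 0.689, -0.195, 1.565, 0.157, 0.902, -0.215], TCP at [0.226, 0.583, 0.405] pointing down, gripper open.
Joint ranges: [-3.01, 3.01], [-0.46, 2.08], [-1.47, 1.51], [0.13, 2.56], [-1, 4.14], [0.04, 2.09], [-2.66, 2.66]. Speed limits (rad/s): [2.57, 2.57, 3.14, 3.14, 3.14, 3.14, 3.14].

INTERFACE

Orientations are given as a unit quaternion [x, y, z, w].
In Python, from plant import * gives the robot as it stands.
- The arm moves only by the tool play_rows, never from a script. Its argument "rows" is a list that holds one entry, the list of rows, each a list of 6 numbers: the shift along the tool's x, y, z normalised to -1 to 1, where 1 is 0.5 m, then the turn, a rotation vector about the tool's x, y, z normalised to -1 to 1, where 1 is 0.5 rad. A call has 1 to 20 rows; each row is the pose to reach, as a shift and turn from the pose commanded when the call began, along the tool's axes at that moment; what a row does not reach only later rows make up. A row lasts 1/12 s, in which the tool goes at most 41.7 mm and 7.16 degrees, less where a joint would pass 70% of its speed; a pose out of reach is approached as far as the arm can. A call with a number of a shift or a turn outside -1 to 1 is refused whole. A call with a gripper value outside its range is refused whole. "claw" is the closure, from 0 (fully open) to 1 (shut), set as the call begins (left out, the last holds). The fingers move at their own pace and stop on an object; "squeeze" is the grip in N (left out, the last holds). Time passes only in rows, so rows that repeat a pose let the fingers close. It gives the time, the measured TCP pose, the force, the opening and the grip force at its end, in the units of the state.
- get_state(): the state, without advancing time (a new reading comes with each control period).
- snapshot(name): name is "side" or "top"; returns a dict with "pixels" (384x512x3 uint8, blue, green, red), "camera_matrix" (3x3 intrinsics, pixels), "dist_coeffs" ([k1, k2, p1, p2, k3] as OpenCV has them; the pictures are not rectified), "world_to_cam" (4x4, takes a point from world to camera coordinates). Camera axes: x right, y down, z forward; pixel columns grow to the right and rows downward; lengths in m; the calibration is good to about 2 mm. A picture is of the moment at which its call begins. There is no depth.
- finish_job(): hands the job in; it is judged then, once.
The state is a dict: "clock": time; "q": joint angles; "qd": joint speeds; "joint_torque": joint torques, N m; "tool_pos": TCP position; "eef_rot": TCP orientation; "contact_force": force on the tool from outside, world axes, zero at the start; "moment": the same for the moment, N m; "opening": opening from 0.0 (shut) to 1.0 (fully open); "finger_force": force on a finger pad.
Only numpy, scipy, OpenCV 4.12 (cv2) and the standard library are available. Lean on these libraries where they do the work, as an engineer would, in place of code of your own. Each camera call takes 0.05 s, during which the arm holds its last target. There are 200 camera calls.

## Working session

There is one attempt and no reset: what is moved stays moved. The work goes in short steps, Python scripts to look and compute and a tool call to move; the robot and the scene stay as the last step left them, time stands still between calls to the robot, and variables do not carry over. Pictures are saved under pics/ and viewed, at most 14 in all, crops included, and the job is handed in when it is done.

Besides the shell and the picture viewer there is one more tool, called after "Call:" in YAML: its name, and indented under it one key for each argument. play_rows: Moves the arm, as the interface text tells. Its arguments: {"type":"object","properties":{"rows":{"type":"array"},"claw":{"type":"number"},"squeeze":{"type":"number"}},"required":["rows"]}

```bash
ls; mkdir -p pics; python3 - <<'E'
from plant import *
import cv2,pickle
s=get_state();print(s)
for n in("top","side"):
    d=snapshot(n);cv2.imwrite(f"pics/{n}0.png",cv2.resize(d["pixels"],(800,600),interpolation=cv2.INTER_CUBIC));pickle.dump(d,open(f"{n}0.pkl","wb"))
    print(n,d["camera_matrix"],d["dist_coeffs"],d["world_to_cam"])
E
```

```text
pics
{'clock': 0.0, 'q': array([-1.16620209,  0.68998896, -0.19453135,  1.56635227,  0.15727967,
        0.90250022, -0.21511382]), 'qd': array([-0.00167153,  0.00029675, -0.00072915, -0.00103078, -0.00049464,
       -0.00112359, -0.00071204]), 'joint_torque': array([-5.56116356e-04, -5.27561259e+01, -1.26714773e+00, -1.53432763e+01,
       -5.26242913e-02,  6.38702943e-03,  1.63348013e-04]), 'tool_pos': array([0.226368  , 0.58220764, 0.40390489]), 'eef_rot': array([ 1.84301207e-01,  9.82869372e-01, -9.21622250e-04, -1.17674256e-04]), 'contact_force': array([ 0.47519443,  0.28764587, -0.02810598]), 'moment': array([-0.02445657,  0.04996235, -0.03423422]), 'finger_force': 0.0, 'opening': 0.9990186093590202}
top [[452.26903292   0.         259.93334237]
 [  0.         452.26903292 195.16693932]
 [  0.           0.           1.        ]] [0.0390456 0.        0.        0.        0.       ] [[ 1.58863987e-02 -9.99873290e-01  1.01348028e-03  6.06298290e-02]
 [-9.98914017e-01 -1.59155424e-02 -4.37890629e-02  4.77928511e-01]
 [ 4.37996445e-02 -3.16729146e-04 -9.99040285e-01  1.59719193e+00]
 [ 0.00000000e+00  0.00000000e+00  0.00000000e+00  1.00000000e+00]]
side [[368.79922047   0.         255.19765409]
 [  0.         368.79922047 189.52220764]
 [  0.           0.           1.        ]] [0.0422349 0.        0.        0.        0.       ] [[-0.93293975 -0.35990155 -0.00971037  0.48511484]
 [-0.22746173  0.61010558 -0.75896794  0.15395909]
 [ 0.27907809 -0.70586263 -0.65105558  1.2809413 ]
 [ 0.          0.          0.          1.        ]]
```

View pics/top0.png

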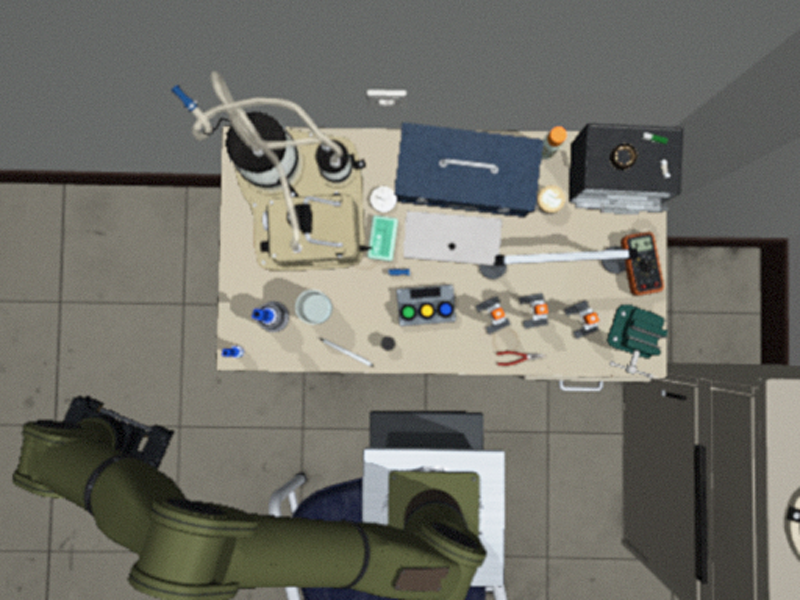

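View pics/side0.png

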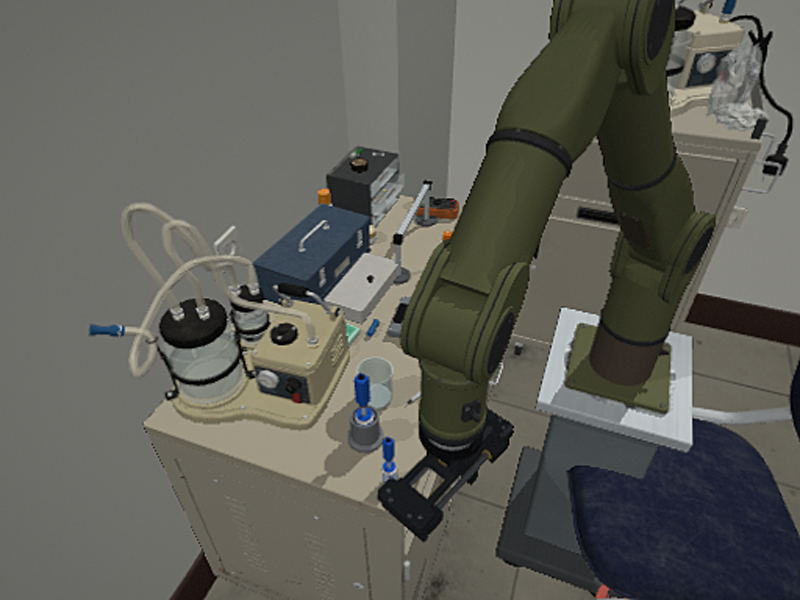

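Top view: brush candidates are the big one (265,315) and the small one (233,352), and I choose the larger. The only jar is a clear one at (314,306). There are three yokes, at (497,313), (540,308) and (588,318). The bar runs from (500,260) to (630,254), and the timer is at (427,305) with its keys ordered green, yellow, blue. The side view confirms the larger brush, in its grey holder at (365,420). The amber jar is absent.

```bash
cat > h.py <<'E'
import numpy as np,cv2,pickle
from scipy.spatial.transform import Rotation as R
def w2p(d,P):
    T=np.array(d["world_to_cam"]);r,_=cv2.Rodrigues(T[:3,:3])
    return cv2.projectPoints(np.atleast_2d(np.array(P,float)),r,T[:3,3],np.array(d["camera_matrix"]),np.array(d["dist_coeffs"]))[0][:,0]
def p2w(d,uv,z):
    T=np.array(d["world_to_cam"]);K=np.array(d["camera_matrix"])
    n=cv2.undistortPoints(np.array(uv,float).reshape(1,1,2),K,np.array(d["dist_coeffs"]))[0,0]
    r=T[:3,:3].T@[*n,1];c=-T[:3,:3].T@T[:3,3];return c+r*(z-c[2])/r[2]
def move(s,target,yaw=None):
    """tool-frame shift/0.5 and turn/0.5 for tool-down TCP target; yaw=direction of tool y (rad, mod pi)"""
    q=R.from_quat(s["eef_rot"]);d=q.inv().apply(np.array(target)-s["tool_pos"])/0.5
    if yaw is None:return d.round(4),None
    best=None
    for y in(yaw,yaw+np.pi):
        Y=np.array([np.cos(y),np.sin(y),0]);Z=np.array([0,0,-1.]);X=np.cross(Y,Z)
        v=(q.inv()*R.from_matrix(np.c_[X,Y,Z])).as_rotvec()
        if best is None or np.linalg.norm(v)<np.linalg.norm(best):best=v
    return d.round(4),(best/0.5).round(4)
E
python3 - <<'E'
from h import *
d=pickle.load(open("top0.pkl","rb"));s=800/512
for n,uv,z in[("brush top",(262,315),.18),("holder",(272,317),.07),("jar rim",(314,306),.086),("y1",(497,313),.103),("y2",(540,308),.103),("y3",(588,318),.103),("rail a",(500,260),.128),("rail b",(630,254),.128),("green",(408,312),.026),("yel",(428,311),.026),("blue",(446,310),.026)]:
    print(n,p2w(d,np.array(uv)/s,z).round(4))
p=d["pixels"]
cv2.imwrite("pics/c1.png",cv2.resize(p[180:240,135:215],(800,600),interpolation=cv2.INTER_CUBIC))
cv2.imwrite("pics/c2.png",cv2.resize(p[145:230,298:411],(800,600),interpolation=cv2.INTER_CUBIC))
E
```

```text
brush top [0.4444 0.3605 0.18  ]
holder [0.4433 0.361  0.07  ]
jar rim [0.4681 0.2678 0.086 ]
y1 [ 0.4587 -0.1266  0.103 ]
y2 [ 0.4709 -0.2184  0.103 ]
y3 [ 0.4511 -0.3208  0.103 ]
rail a [ 0.57   -0.1285  0.128 ]
rail b [ 0.5867 -0.4017  0.128 ]
green [0.4604 0.0638 0.026 ]
yel [0.4634 0.0188 0.026 ]
blue [ 0.4663 -0.0217  0.026 ]
```

View pics/c1.png

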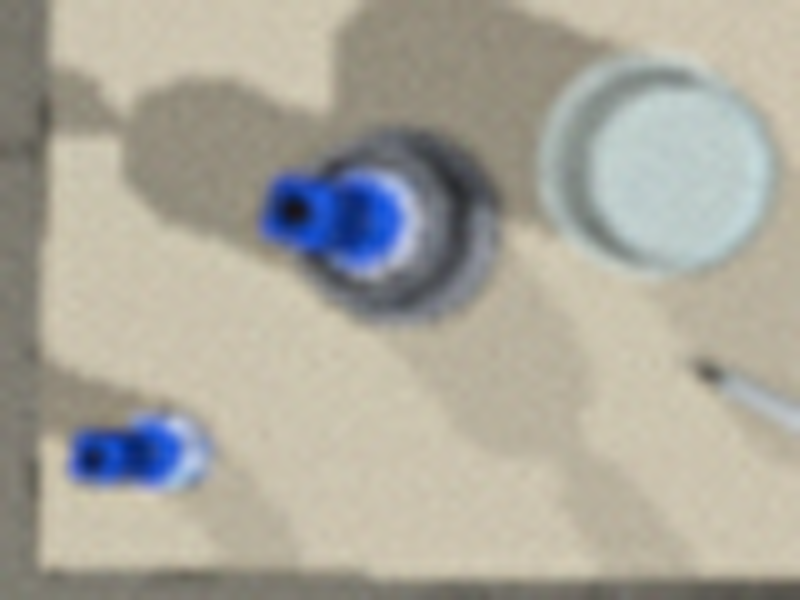

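View pics/c2.png

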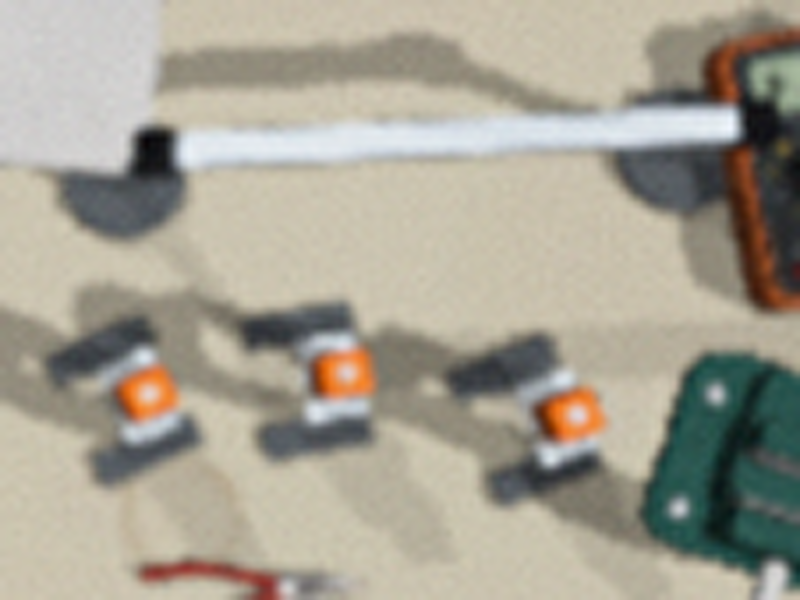

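c1 shows the large brush's handle top at crop (298,210), its holder around (410,225) and the clear jar's rim centre at (657,163). The small brush at (95,458) has no holder and is the decoy. c2 shows orange grips at (149,393), (347,373) and (577,414), and the bar from (175,150) to (745,122). Next I refine these numerically.

```bash
cat >> h.py <<'E'
def rects(d,mask,amin=15):
    m=cv2.resize(mask.astype(np.uint8)*255,None,fx=8,fy=8,interpolation=cv2.INTER_LINEAR)>127
    c,_=cv2.findContours(m.astype(np.uint8),cv2.RETR_EXTERNAL,cv2.CHAIN_APPROX_NONE);o=[]
    for k in c:
        if cv2.contourArea(k)/64<amin: continue
        M=cv2.moments(k);cen=(np.array([M["m10"],M["m01"]])/M["m00"]+.5)/8-.5;b=(cv2.boxPoints(cv2.minAreaRect(k))+.5)/8-.5
        o.append((cen,b,cv2.contourArea(k)/64))
    return sorted(o,key=lambda t:t[0][0])
def roi(d,u0,u1,v0,v1):
    m=np.zeros(d["pixels"].shape[:2],bool);m[v0:v1,u0:u1]=1;return m
def yokes(d):
    h=cv2.cvtColor(d["pixels"],cv2.COLOR_BGR2HSV);m=(h[...,0]<20)&(h[...,1]>150)&(h[...,2]>110)&roi(d,290,405,150,222)
    return rects(d,m)
def feet(d):
    h=cv2.cvtColor(d["pixels"],cv2.COLOR_BGR2HSV).astype(int);m=(h[...,2]<95)&(h[...,1]<90)&roi(d,290,390,185,222)
    out=[]
    for c,b,a in rects(d,m,20):
        w=np.array([p2w(d,p,.012)[:2] for p in b]);e=w[1]-w[0],w[2]-w[1]
        l=max(e,key=np.linalg.norm);out.append((p2w(d,c,.012)[:2].round(4),np.degrees(np.arctan2(l[1],l[0]))%180,[round(float(np.linalg.norm(x)),4) for x in e]))
    return out
E
python3 - <<'E'
from h import *
import plant
print([n for n in dir(plant) if n[0]!='_'], getattr(plant,'nose_length',None))
d=pickle.load(open("top0.pkl","rb"))
for c,b,a in yokes(d): print("grip",c.round(1),a,p2w(d,c,.1).round(4))
for f in feet(d):print("foot",f)
h=cv2.cvtColor(d["pixels"],cv2.COLOR_BGR2HSV)
off=np.array([135,180]);
print("brush",p2w(d,off+np.array([298,210])/10-.5+.05,.178).round(4))
print("jar",p2w(d,off+np.array([657,163])/10-.45,.086).round(4))
B=[.443,.361]
m=lambda P:((w2p(d,P)-off+.45)*10).round(0).tolist()
print(m([[.444,.361,.178],[.444,.361,.07],[.444,.361,.0]]))
# timer keys & rail
for n,lo,hi in(("g",45,80),("y",20,35),("b",105,125)):
    k=(h[...,0]>=lo)&(h[...,0]<=hi)&(h[...,1]>120)&(h[...,2]>80)&roi(d,253,293,190,208)
    for c,b,a in rects(d,k,8): print(n,p2w(d,c,.026).round(4),a)
off=np.array([298,145]);r=[p2w(d,off+np.array(p)/7.08-.43,.128) for p in((178,150),(744,122))];print(r,r[1]-r[0])
# side-view check
s=pickle.load(open("side0.pkl","rb"))
print("side",(w2p(s,[[.444,.361,.178],[.444,.361,.07],[.466,.268,.086]])*1.5625).round(0).tolist())
print("box h", [ (w2p(s,[[.66,-.2,z]])*1.5625).round(0).tolist() for z in(0,.05,.1,.15,.2)])
E
```

```text
['Unreachable', 'finish_job', 'get_state', 'nose_length', 'snapshot'] 0.166
grip [318.3 200.3] 39.2421875 [ 0.459  -0.1278  0.1   ]
grip [346.  197.5] 42.1328125 [ 0.4696 -0.2203  0.1   ]
grip [378.4 203.2] 40.0703125 [ 0.4524 -0.3286  0.1   ]
foot (array([ 0.4848, -0.1157]), np.float64(117.46851280781065), [0.0555, 0.0172])
foot (array([ 0.4957, -0.2075]), np.float64(96.11323012228466), [0.0532, 0.0157])
foot (array([ 0.4768, -0.3149]), np.float64(110.91949740213789), [0.0533, 0.0206])
foot (array([ 0.424 , -0.3371]), np.float64(90.94673649768966), [0.0559, 0.0172])
brush [0.4476 0.3715 0.178 ]
jar [0.4681 0.2702 0.086 ]
[[331.0, 222.0], [395.0, 231.0], [432.0, 236.0]]
g [0.4621 0.0645 0.026 ] 40.2578125
y [0.4657 0.0223 0.026 ] 51.046875
b [ 0.4696 -0.019   0.026 ] 47.171875
[array([ 0.57222342, -0.13741298,  0.128     ]), array([ 0.58918975, -0.39987104,  0.128     ])] [ 0.01696633 -0.26245806  0.        ]
side [[365.0, 373.0], [368.0, 411.0], [376.0, 368.0]]
box h [[[378.0, 254.0]], [[377.0, 239.0]], [[376.0, 224.0]], [[376.0, 207.0]], [[375.0, 191.0]]]
```

```bash
python3 - <<'E'
from h import *
from plant import get_state
s=get_state();print(move(s,[.4476,.3715,.40],np.pi/2))
E
```

```text
(array([-0.5651, -0.2325,  0.0084]), array([-3.300e-03, -4.000e-04, -7.415e-01]))
```

Call:
play_rows:
  rows:
    - [[-0.565, -0.232, 0.008, -0.003, 0, -0.741], [-0.565, -0.232, 0.008, -0.003, 0, -0.741], [-0.565, -0.232, 0.008, -0.003, 0, -0.741], [-0.565, -0.232, 0.008, -0.003, 0, -0.741], [-0.565, -0.232, 0.008, -0.003, 0, -0.741], [-0.565, -0.232, 0.008, -0.003, 0, -0.741], [-0.565, -0.232, 0.008, -0.003, 0, -0.741], [-0.565, -0.232, 0.008, -0.003, 0, -0.741], [-0.565, -0.232, 0.008, -0.003, 0, -0.741], [-0.565, -0.232, 0.008, -0.003, 0, -0.741], [-0.565, -0.232, 0.008, -0.003, 0, -0.741], [-0.565, -0.232, 0.008, -0.003, 0, -0.741]]
  claw: 0
  squeeze: 25

```text
clock: 1.1
tool_pos: [0.446, 0.3739, 0.4008]
eef_rot: [-0.002, 1.0, 0.001, -0.0]
contact_force: [-0.5, 0.7, -1.0]
opening: 0.998
finger_force: 0.0
```

```bash
python3 - <<'E'
from h import *
from plant import *
s=get_state();print(s["tool_pos"],move(s,[.4476,.3715,.297],np.pi/2))
d=snapshot("side");p=d["pixels"]
for P in([.4476,.3715,.178],[.4476,.3715,.111]):
    u=w2p(d,[P])[0];print(u)
cv2.imwrite("pics/s1.png",cv2.resize(p[150:330,150:390],(800,600),interpolation=cv2.INTER_CUBIC))
E
```

```text
[0.44598212 0.37389216 0.40075031] (array([-0.0034, -0.0053,  0.2075]), array([ 0.0053, -0.0017,  0.0069]))
[230.80718269 241.14211089]
[232.01171755 256.59945147]
```

View pics/s1.png

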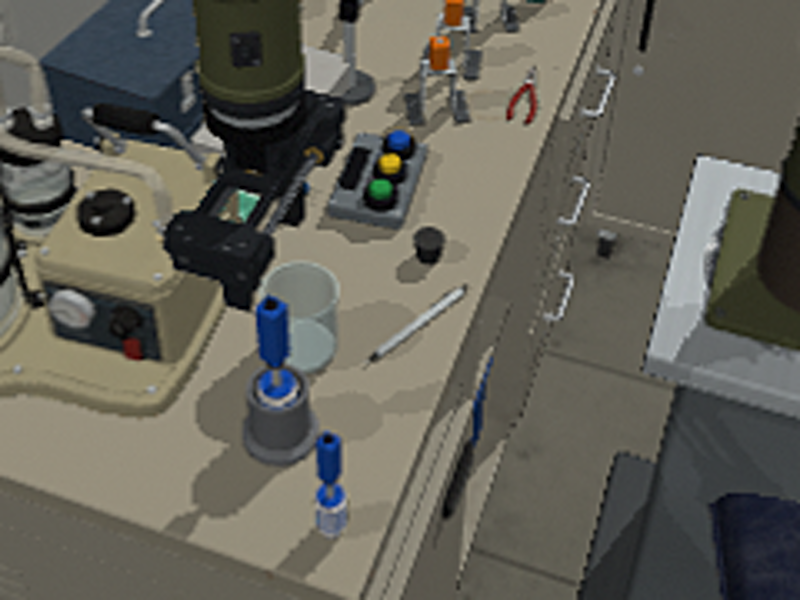

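The side crop shows the handle top at (270,303), which is native (231,241) and matches the prediction, so the brush position holds. Now I descend and grip.

Call:
play_rows:
  rows:
    - [[-0.003, -0.005, 0.05, 0.005, -0.002, 0.007], [-0.003, -0.005, 0.1, 0.005, -0.002, 0.007], [-0.003, -0.005, 0.15, 0.005, -0.002, 0.007], [-0.003, -0.005, 0.19, 0.005, -0.002, 0.007], [-0.003, -0.005, 0.2075, 0.005, -0.002, 0.007], [-0.003, -0.005, 0.2075, 0.005, -0.002, 0.007], [-0.003, -0.005, 0.2075, 0.005, -0.002, 0.007]]

```text
clock: 1.73
tool_pos: [0.4488, 0.3706, 0.2973]
eef_rot: [0.001, 1.0, -0.0, 0.001]
contact_force: [0.3, 0.5, 0.2]
opening: 0.998
finger_force: 0.0
```

Call:
play_rows:
  rows:
    - [[0, 0, 0, 0, 0, 0], [0, 0, 0, 0, 0, 0], [0, 0, 0, 0, 0, 0], [0, 0, 0, 0, 0, 0], [0, 0, 0, 0, 0, 0], [0, 0, 0, 0, 0, 0], [0, 0, 0, 0, 0, 0], [0, 0, 0, 0, 0, 0], [0, 0, 0, 0, 0, 0], [0, 0, 0, 0, 0, 0]]
  claw: 1
  squeeze: 25

```text
clock: 2.57
tool_pos: [0.4493, 0.3698, 0.297]
eef_rot: [0.002, 1.0, -0.0, 0.001]
contact_force: [-0.6, 1.3, 0.1]
opening: 0.273
finger_force: 23.8
```

Call:
play_rows:
  rows:
    - [[0, 0, -0.06, 0, 0, 0], [0, 0, -0.12, 0, 0, 0], [0, 0, -0.18, 0, 0, 0], [0, 0, -0.23, 0, 0, 0], [0, 0, -0.25, 0, 0, 0], [0, 0, -0.25, 0, 0, 0], [0, 0, -0.25, 0, 0, 0]]

```text
clock: 3.15
tool_pos: [0.4489, 0.3695, 0.4212]
eef_rot: [0.002, 1.0, -0.001, 0.0]
contact_force: [0.8, -0.4, -0.6]
opening: 0.265
finger_force: 23.7
```

```bash
python3 - <<'E'
from h import *
from plant import *
s=get_state();print(s["tool_pos"],s["opening"],s["finger_force"],move(s,[.468,.270,.422]))
d=snapshot("side");p=d["pixels"]
x,y=s["tool_pos"][:2];z=s["tool_pos"][2]-.147-.144
q=w2p(d,[[x,y,z],[x,y,z+.01],[x,y,z+.07],[.468,.270,.086]])
print((q-[170,150])*[800/160,600/120])
cv2.imwrite("pics/s2.png",cv2.resize(p[150:270,170:330],(800,600),interpolation=cv2.INTER_CUBIC))
E
```

```text
[0.44894369 0.36953904 0.42124269] 0.26535742998340756 23.72767877939623 (array([-0.0389, -0.1989, -0.0011]), None)
[[307.62459279 508.29631928]
 [306.73333524 496.8949158 ]
 [301.13993289 425.47486068]
 [347.56296341 430.4092363 ]]
```

View pics/s2.png

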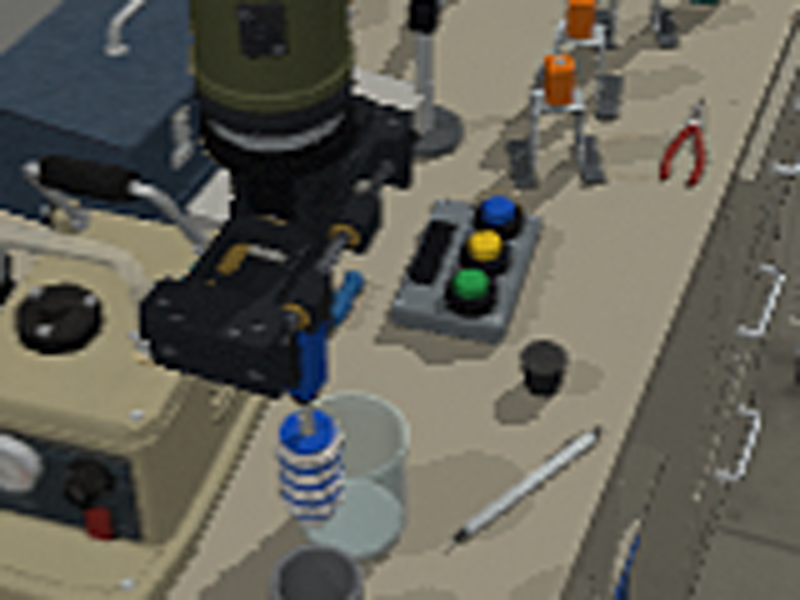

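The side crop shows the brush hanging upright with its head at (312,465). The jar rim's right edge at (408,440) agrees with my jar estimate. Now over the jar and down.

Call:
play_rows:
  rows:
    - [[-0.02, -0.08, -0.005, 0, 0, 0], [-0.035, -0.15, -0.005, 0, 0, 0], [-0.042, -0.195, -0.003, 0, 0, 0], [-0.042, -0.195, -0.003, 0, 0, 0], [-0.042, -0.195, -0.003, 0, 0, 0], [-0.042, -0.195, -0.003, 0, 0, 0]]

```text
clock: 3.7
tool_pos: [0.4693, 0.273, 0.4224]
eef_rot: [0.001, 1.0, -0.0, -0.0]
contact_force: [0.1, 1.6, -0.8]
opening: 0.261
finger_force: 23.8
```

```bash
python3 - <<'E'
from h import *
from plant import *
s=get_state();print(s["tool_pos"],move(s,[.469,.271,.300],np.pi/2))
d=snapshot("side");p=d["pixels"]
cv2.imwrite("pics/s3.png",cv2.resize(p[170:260,190:310],(800,600),interpolation=cv2.INTER_CUBIC))
E
```

```text
[0.46927508 0.27299981 0.42240534] (array([ 0.0003, -0.0038,  0.2448]), array([-0.0019, -0.0018, -0.0055]))
```

View pics/s3.png

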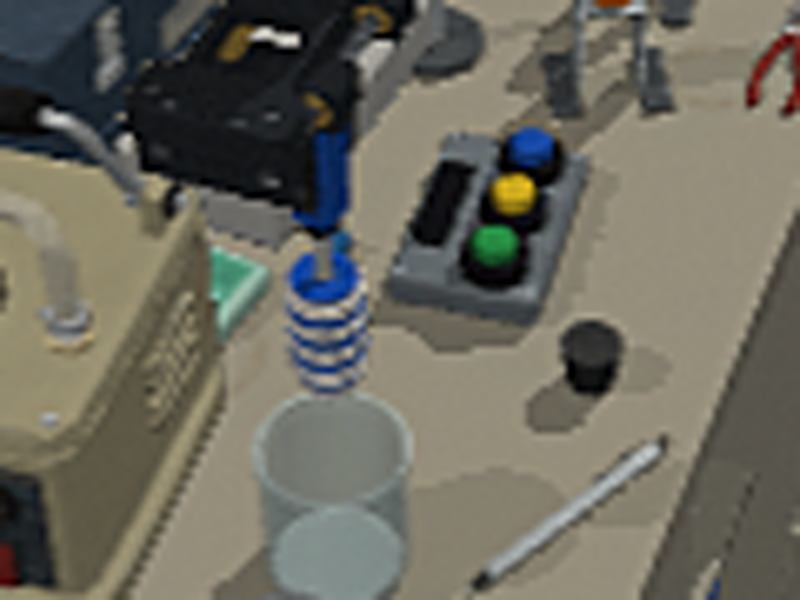

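The brush head (328,330) is centred over the jar rim (333,450), so I scrub.

Call:
play_rows:
  rows:
    - [[0, -0.002, 0.06, 0, 0, 0], [0, -0.002, 0.12, 0, 0, 0], [0, -0.002, 0.18, 0, 0, 0], [0, -0.002, 0.22, 0, 0, 0], [0, -0.002, 0.243, 0, 0, 0], [0, -0.002, 0.245, 0, 0, 0], [0, -0.002, 0.245, 0, 0, 0], [0, -0.002, 0.245, 0, 0, 0]]

```text
clock: 4.42
tool_pos: [0.4698, 0.2723, 0.3016]
eef_rot: [0.001, 1.0, 0.0, 0.001]
contact_force: [-0.2, -0.3, -0.5]
opening: 0.266
finger_force: 23.8
```

Call:
play_rows:
  rows:
    - [[0, 0, -0.06, 0, 0, 0], [0, 0, -0.1, 0, 0, 0], [0, 0, -0.13, 0, 0, 0], [0, 0, -0.13, 0, 0, 0], [0, 0, -0.13, 0, 0, 0], [0, 0, -0.13, 0, 0, 0], [0, 0, -0.13, 0, 0, 0], [0, 0, -0.08, 0, 0, 0], [0, 0, -0.03, 0, 0, 0], [0, 0, 0, 0, 0, 0], [0, 0, 0, 0, 0, 0], [0, 0, 0, 0, 0, 0], [0, 0, 0, 0, 0, 0], [0, 0, 0, 0, 0, 0]]

```text
clock: 5.58
tool_pos: [0.4701, 0.2714, 0.3019]
eef_rot: [0.002, 1.0, -0.0, 0.001]
contact_force: [0.0, -0.1, -0.2]
opening: 0.254
finger_force: 24.4
```

Call:
play_rows:
  rows:
    - [[0, 0, 0.006, 0, 0, 0], [0, 0, 0.006, 0, 0, 0], [0, 0, 0.006, 0, 0, 0], [0, 0, -0.06, 0, 0, 0], [0, 0, -0.12, 0, 0, 0], [0, 0, -0.18, 0, 0, 0], [0, 0, -0.23, 0, 0, 0], [0, 0, -0.25, 0, 0, 0], [0, 0, -0.25, 0, 0, 0], [0, 0, -0.25, 0, 0, 0], [0.02, 0.08, -0.25, 0, 0, 0], [0.04, 0.16, -0.25, 0, 0, 0], [0.042, 0.197, -0.25, 0, 0, 0], [0.042, 0.197, -0.25, 0, 0, 0], [0.042, 0.197, -0.25, 0, 0, 0], [0.042, 0.197, -0.25, 0, 0, 0]]

```text
clock: 6.92
tool_pos: [0.4493, 0.3684, 0.4241]
eef_rot: [0.002, 1.0, -0.002, -0.0]
contact_force: [0.6, -0.4, -0.4]
opening: 0.254
finger_force: 24.4
```

```bash
python3 - <<'E'
from h import *
from plant import *
s=get_state();print(s["tool_pos"],move(s,[.4492,.3698,.298],np.pi/2))
d=snapshot("side");p=d["pixels"]
cv2.imwrite("pics/s4.png",cv2.resize(p[180:300,190:350],(800,600),interpolation=cv2.INTER_CUBIC))
E
```

```text
[0.44930002 0.36841517 0.4240889 ] (array([0.    , 0.004 , 0.2522]), array([-0.01  , -0.0015, -0.0096]))
```

View pics/s4.png

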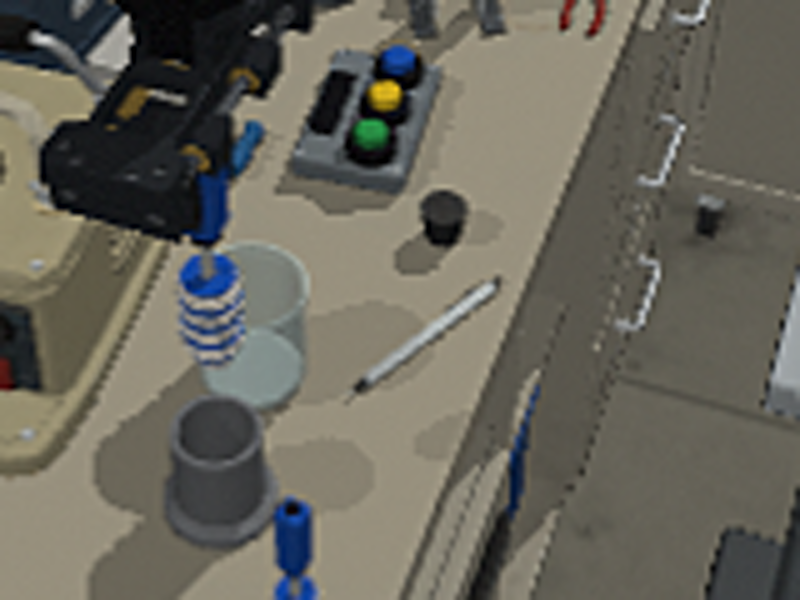

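The brush is upright above the holder (217,430) and the jar is undisturbed. I lower it and release.

Call:
play_rows:
  rows:
    - [[0, 0.004, 0.04, -0.01, -0.001, -0.01], [0, 0.004, 0.08, -0.01, -0.001, -0.01], [0, 0.004, 0.12, -0.01, -0.001, -0.01], [0, 0.004, 0.16, -0.01, -0.001, -0.01], [0, 0.004, 0.2, -0.01, -0.001, -0.01], [0, 0.004, 0.23, -0.01, -0.001, -0.01], [0, 0.004, 0.25, -0.01, -0.001, -0.01], [0, 0.004, 0.253, -0.01, -0.001, -0.01], [0, 0.004, 0.253, -0.01, -0.001, -0.01], [0, 0.004, 0.253, -0.01, -0.001, -0.01]]

```text
clock: 7.8
tool_pos: [0.4498, 0.3715, 0.3002]
eef_rot: [-0.0, 1.0, 0.002, 0.001]
contact_force: [-0.5, -0.2, -1.1]
opening: 0.256
finger_force: 24.4
```

Call:
play_rows:
  rows:
    - [[0, 0, 0, 0, 0, 0], [0, 0, 0, 0, 0, 0], [0, 0, 0, 0, 0, 0], [0, 0, 0, 0, 0, 0], [0, 0, 0, 0, 0, 0], [0, 0, 0, 0, 0, 0], [0, 0, -0.06, 0, 0, 0], [0, 0, -0.12, 0, 0, 0], [0, 0, -0.18, 0, 0, 0], [0, 0, -0.22, 0, 0, 0], [0, 0, -0.22, 0, 0, 0], [0, 0, -0.22, 0, 0, 0]]
  claw: 0

```text
clock: 8.8
tool_pos: [0.4492, 0.3714, 0.4104]
eef_rot: [-0.001, 1.0, 0.003, 0.002]
contact_force: [-0.3, -0.0, 0.3]
opening: 1.003
finger_force: 0.0
```

```bash
python3 - <<'E'
from h import *
from plant import *
s=get_state()
y1=[.459,-.128];print(s["tool_pos"],s["q"].round(2),move(s,y1+[.40],np.radians(26)))
print(move(s,y1+[.40],np.radians(206)))
E
```

```text
[0.44915763 0.37138534 0.41043001] [-0.56  0.64 -0.35  1.69  0.27  0.86  0.54] (array([-0.0185, -0.9989,  0.0154]), array([1.4000e-02, 2.0000e-04, 2.2362e+00]))
(array([-0.0185, -0.9989,  0.0154]), array([1.4000e-02, 2.0000e-04, 2.2362e+00]))
```

Call:
play_rows:
  rows:
    - [[-0.01, -0.6, 0, 0.014, 0, 1], [-0.01, -0.6, 0, 0.014, 0, 1], [-0.01, -0.6, 0, 0.014, 0, 1], [-0.01, -0.6, 0, 0.014, 0, 1], [-0.01, -0.6, 0, 0.014, 0, 1], [-0.01, -0.6, 0, 0.014, 0, 1], [-0.01, -0.6, 0, 0.014, 0, 1], [-0.01, -0.6, 0, 0.014, 0, 1], [-0.01, -0.6, 0, 0.014, 0, 1]]

```text
clock: 9.55
tool_pos: [0.4539, 0.0675, 0.407]
eef_rot: [0.25, 0.968, -0.003, -0.001]
contact_force: [0.1, 1.8, -1.1]
opening: 0.998
finger_force: 0.0
```

```bash
python3 - <<'E'
from h import *
from plant import *
s=get_state()
y1=[.459,-.128];print(s["tool_pos"],s["q"].round(2),move(s,y1+[.40],np.radians(26)))
d=snapshot("top")
for c,b,a in yokes(d): print("grip",c.round(1),a,p2w(d,c,.1).round(4))
for f in feet(d):print("foot",f)
p=d["pixels"];cv2.imwrite("pics/t2.png",cv2.resize(p[145:245,135:411],(800,290),interpolation=cv2.INTER_CUBIC))
E
```

```text
[0.45391139 0.06749511 0.40701293] [-0.09  0.48 -0.24  2.04  0.19  0.65  0.61] (array([-0.1984, -0.337 ,  0.0161]), array([-0.0125,  0.0032,  1.222 ]))
grip [318.3 200.3] 39.2421875 [ 0.459  -0.1278  0.1   ]
grip [346.  197.5] 40.1328125 [ 0.4698 -0.2204  0.1   ]
grip [378.4 203.3] 41.1875 [ 0.4522 -0.3284  0.1   ]
grip [400.6 154.1] 17.1875 [ 0.6186 -0.4016  0.1   ]
foot (array([ 0.4399, -0.0427]), np.float64(0.7161345963336601), [0.0137, 0.035])
foot (array([ 0.4841, -0.1154]), np.float64(117.46860793092125), [0.0539, 0.0172])
foot (array([ 0.4952, -0.2057]), np.float64(90.90385755328789), [0.0138, 0.0527])
foot (array([ 0.4769, -0.3147]), np.float64(109.37497648750595), [0.0524, 0.0198])
foot (array([ 0.4243, -0.3381]), np.float64(90.94673698600737), [0.0489, 0.0172])
```

View pics/t2.png

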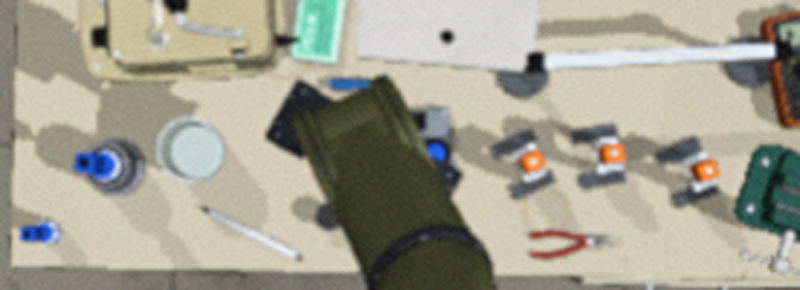

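The crop shows the brush standing back in its holder at (100,163), the jar upright at (190,148), and the yokes unmoved. Now to the first yoke.

Call:
play_rows:
  rows:
    - [[-0.2, -0.337, 0.016, -0.012, 0.003, 1], [-0.2, -0.337, 0.016, -0.012, 0.003, 1], [-0.2, -0.337, 0.016, -0.012, 0.003, 1], [-0.2, -0.337, 0.016, -0.012, 0.003, 1], [-0.2, -0.337, 0.016, -0.012, 0.003, 1], [-0.2, -0.337, 0.016, -0.012, 0.003, 1], [-0.2, -0.337, 0.016, -0.012, 0.003, 1], [-0.2, -0.337, 0.016, -0.012, 0.003, 1]]

```text
clock: 10.27
tool_pos: [0.4624, -0.122, 0.4004]
eef_rot: [0.477, 0.879, 0.003, 0.0]
contact_force: [-0.0, 0.3, 0.1]
opening: 0.999
finger_force: 0.0
```

```bash
python3 - <<'E'
from h import *
from plant import *
s=get_state()
print(s["tool_pos"],s["q"].round(2),move(s,[.459,-.1285,.239],np.radians(25)))
E
```

```text
[ 0.46236975 -0.12197542  0.40036178] [ 0.24  0.51 -0.12  2.    0.09  0.63  0.64] (array([-0.008 , -0.0143,  0.3226]), array([ 0.0093, -0.0052,  0.2798]))
```

Call:
play_rows:
  rows:
    - [[0, 0, 0.08, 0.005, 0, 0.28], [0, 0, 0.16, 0.005, 0, 0.28], [0, 0, 0.2, 0.005, 0, 0.28], [0, 0, 0.2, 0.005, 0, 0.28], [0, 0, 0.2, 0.005, 0, 0.28], [0, 0, 0.2, 0.005, 0, 0.28]]

```text
clock: 10.77
tool_pos: [0.4628, -0.1229, 0.3018]
eef_rot: [0.538, 0.843, 0.002, 0.001]
contact_force: [-0.8, -0.7, 0.1]
opening: 0.996
finger_force: 0.0
```

```bash
python3 - <<'E'
from h import *
from plant import *
s=get_state()
print(s["tool_pos"],s["q"].round(2),move(s,[.459,-.1285,.239],np.radians(25)))
E
```

```text
[ 0.46277239 -0.12289206  0.30181182] [ 0.2   0.68 -0.05  2.1   0.09  0.36  0.51] (array([-0.0071, -0.012 ,  0.1256]), array([ 0.0065, -0.0014, -0.0032]))
```

Measured and commanded agree once settled, so I correct by the measured difference and descend.

Call:
play_rows:
  rows:
    - [[-0.007, -0.012, 0.03, 0.006, 0, 0], [-0.007, -0.012, 0.07, 0.006, 0, 0], [-0.007, -0.012, 0.11, 0.006, 0, 0], [-0.007, -0.012, 0.124, 0.006, 0, 0], [-0.007, -0.012, 0.124, 0.006, 0, 0], [-0.007, -0.012, 0.124, 0.006, 0, 0]]

```text
clock: 11.27
tool_pos: [0.4585, -0.1297, 0.2398]
eef_rot: [0.539, 0.842, -0.0, -0.0]
contact_force: [-0.3, -0.2, -0.1]
opening: 1.003
finger_force: 0.0
```

Call:
play_rows:
  rows:
    - [[0, 0, 0, 0, 0, 0], [0, 0, 0, 0, 0, 0], [0, 0, 0, 0, 0, 0], [0, 0, 0, 0, 0, 0], [0, 0, 0, 0, 0, 0], [0, 0, 0, 0, 0, 0], [0, 0, 0, 0, 0, 0], [0, 0, 0, 0, 0, 0], [0, 0, 0, 0, 0, 0], [0, 0, 0, 0, 0, 0]]
  claw: 1
  squeeze: 25

```text
clock: 12.1
tool_pos: [0.458, -0.1298, 0.2388]
eef_rot: [0.539, 0.842, -0.0, -0.001]
contact_force: [1.5, 0.8, 0.2]
opening: 0.267
finger_force: 0.4
```

```bash
python3 - <<'E'
from h import *
from plant import *
s=get_state()
print(s["tool_pos"],s["q"].round(2))
# rail line at z: pts; place spots
a=np.array([.57222,-.13741]);b=np.array([.58919,-.39987]);u=(b-a)/np.linalg.norm(b-a);m=(a+b)/2
for t in(-.07,0,.07):print(t,m+t*u)
E
```

```text
[ 0.45804278 -0.12984436  0.23875245] [ 0.2   0.81 -0.03  2.14  0.11  0.2   0.5 ]
-0.07 [ 0.57618841 -0.19878586]
0 [ 0.580705 -0.26864 ]
0.07 [ 0.58522159 -0.33849414]
```

Call:
play_rows:
  rows:
    - [[0, 0, 0, 0, 0, 0], [0, 0, 0, 0, 0, 0], [0, 0, 0, 0, 0, 0], [0, 0, -0.05, 0, 0, 0], [0, 0, -0.11, 0, 0, 0], [0, 0, -0.17, 0, 0, 0], [0, 0, -0.23, 0, 0, 0], [0, 0, -0.29, 0, 0, 0], [0, 0, -0.31, 0, 0, 0], [0, 0, -0.31, 0, 0, 0], [0, 0, -0.31, 0, 0, 0]]

```text
clock: 13.02
tool_pos: [0.458, -0.1299, 0.3938]
eef_rot: [0.539, 0.842, -0.0, -0.001]
contact_force: [-0.7, -0.6, -1.1]
opening: 0.25
finger_force: 24.8
```

```bash
python3 - <<'E'
from h import *
from plant import *
s=get_state()
print(s["tool_pos"],s["opening"],s["finger_force"],move(s,[.5762,-.1988,.394],np.radians(3.7)))
E
```

```text
[ 0.45802252 -0.1298988   0.39382272] 0.24992525007975397 24.82990801334381 (array([-0.2241,  0.157 , -0.0007]), array([-0.0028, -0.0009,  0.7348]))
```

Call:
play_rows:
  rows:
    - [[-0.05, 0.035, 0, 0, 0, 0.15], [-0.1, 0.07, 0, 0, 0, 0.3], [-0.15, 0.105, 0, 0, 0, 0.5], [-0.2, 0.14, 0, 0, 0, 0.65], [-0.224, 0.157, 0, -0.002, 0, 0.735], [-0.224, 0.157, 0, -0.002, 0, 0.735], [-0.224, 0.157, 0, -0.002, 0, 0.735], [-0.224, 0.157, 0, -0.002, 0, 0.735]]

```text
clock: 13.68
tool_pos: [0.5753, -0.198, 0.3919]
eef_rot: [0.683, 0.73, -0.001, -0.003]
contact_force: [-0.5, 0.7, -2.2]
opening: 0.248
finger_force: 24.9
```

```bash
python3 - <<'E'
from h import *
from plant import *
s=get_state()
print(s["tool_pos"],s["q"].round(2),move(s,[.5762,-.1988,.304],np.radians(3.7)))
d=snapshot("side")
c=w2p(d,[[.5762,-.1988,.128],[*s["tool_pos"][:2],s["tool_pos"][2]-.239+.064]]);print((c-[230,80])*5)
cv2.imwrite("pics/s5.png",cv2.resize(d["pixels"][80:200,230:390],(800,600),interpolation=cv2.INTER_CUBIC))
E
```

```text
[ 0.5752853  -0.19795586  0.39185136] [ 0.24  0.68  0.03  1.64 -0.03  0.83  0.35] (array([-0.0022,  0.0026,  0.1757]), array([-0.0103, -0.0046,  0.0027]))
[[147.97911631 306.8490997 ]
 [148.48943903 211.31794392]]
```

View pics/s5.png

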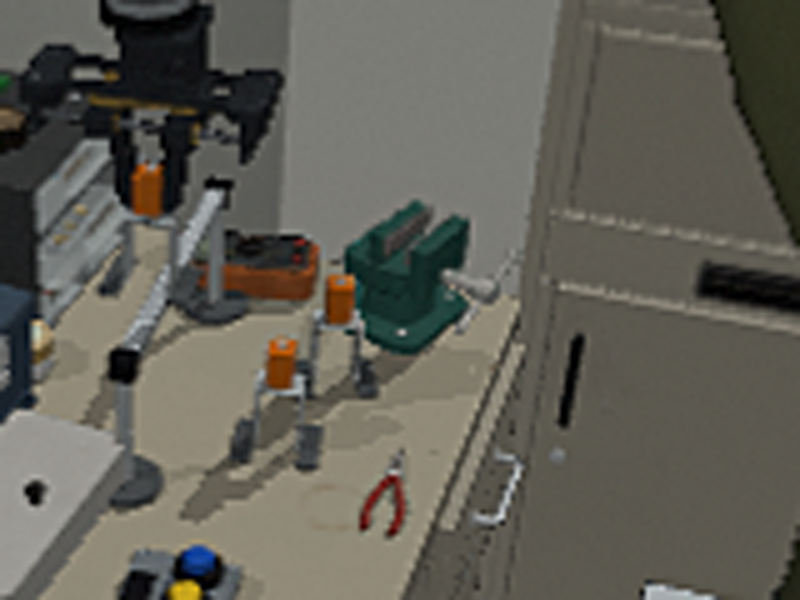

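The side crop shows the yoke gripped upright with its crown at (148,215), directly above the bar (148,305). I lower it.

Call:
play_rows:
  rows:
    - [[-0.002, 0.002, 0, -0.01, -0.004, 0.003], [-0.002, 0.002, 0.03, -0.01, -0.004, 0.003], [-0.002, 0.002, 0.06, -0.01, -0.004, 0.003], [-0.002, 0.002, 0.09, -0.01, -0.004, 0.003], [-0.002, 0.002, 0.12, -0.01, -0.004, 0.003], [-0.002, 0.002, 0.15, -0.01, -0.004, 0.003], [-0.002, 0.002, 0.172, -0.01, -0.004, 0.003], [-0.002, 0.002, 0.172, -0.01, -0.004, 0.003], [-0.002, 0.002, 0.172, -0.01, -0.004, 0.003]]

```text
clock: 14.48
tool_pos: [0.5772, -0.1995, 0.3074]
eef_rot: [0.684, 0.729, 0.001, 0.002]
contact_force: [0.4, -0.2, -2.0]
opening: 0.247
finger_force: 24.9
```

```bash
python3 - <<'E'
from h import *
from plant import *
s=get_state()
print(s["tool_pos"],s["contact_force"],move(s,[.5762,-.1988,.303],np.radians(3.7)))
d=snapshot("side");t=snapshot("top")
cv2.imwrite("pics/s6.png",np.hstack([cv2.resize(d["pixels"][90:170,230:290],(450,600),interpolation=cv2.INTER_CUBIC),cv2.resize(t["pixels"][140:220,310:356],(345,600),interpolation=cv2.INTER_CUBIC)]))
E
```

```text
[ 0.57720271 -0.19945798  0.3074357 ] [ 0.35423503 -0.16527802 -1.95147443] (array([ 0.0014, -0.0019,  0.0089]), array([ 0.0065,  0.0022, -0.0027]))
```

View pics/s6.png

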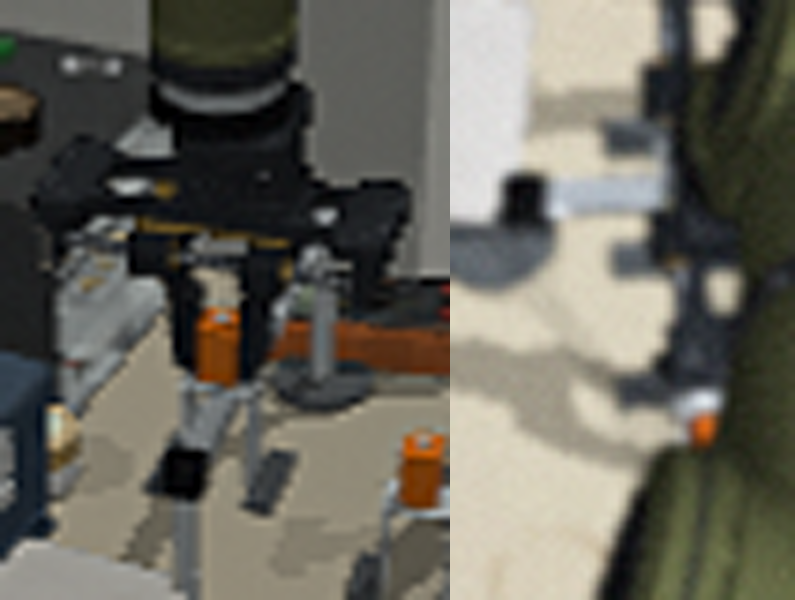

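The feet straddle the bar symmetrically (top half: feet at rows 137 and 258, bar at 195). I lower the last few millimetres, release and rise.

Call:
play_rows:
  rows:
    - [[0.001, -0.001, 0.004, 0, 0, 0], [0.001, -0.001, 0.007, 0, 0, 0], [0.001, -0.001, 0.007, 0, 0, 0], [0.001, -0.001, 0.007, 0, 0, 0]]

```text
clock: 14.92
tool_pos: [0.577, -0.1992, 0.3042]
eef_rot: [0.684, 0.729, 0.001, 0.002]
contact_force: [-0.4, 0.4, -2.0]
opening: 0.246
finger_force: 24.9
```

Call:
play_rows:
  rows:
    - [[0, 0, 0, 0, 0, 0], [0, 0, 0, 0, 0, 0], [0, 0, 0, 0, 0, 0], [0, 0, 0, 0, 0, 0], [0, 0, 0, 0, 0, 0], [0, 0, 0, 0, 0, 0], [0, 0, -0.04, 0, 0, 0], [0, 0, -0.1, 0, 0, 0], [0, 0, -0.16, 0, 0, 0], [0, 0, -0.2, 0, 0, 0], [0, 0, -0.2, 0, 0, 0], [0, 0, -0.2, 0, 0, 0]]
  claw: 0

```text
clock: 15.92
tool_pos: [0.5767, -0.1991, 0.4051]
eef_rot: [0.684, 0.729, 0.002, 0.003]
contact_force: [-0.7, -0.2, -0.3]
opening: 1.002
finger_force: 0.0
```

```bash
python3 - <<'E'
from h import *
from plant import *
s=get_state()
print(s["tool_pos"],s["contact_force"],move(s,[.470,-.2215,.400],np.radians(8)))
d=snapshot("top")
for c,b,a in yokes(d): print("grip",c.round(1),a,p2w(d,c,.1).round(4))
E
```

```text
[ 0.57669456 -0.19912328  0.4050647 ] [-0.65383709 -0.18812741 -0.28687643] (array([-0.0312, -0.2158,  0.0088]), array([ 0.0127,  0.0051, -0.1533]))
grip [341.2 163.7] 20.203125 [ 0.5831 -0.2032  0.1   ]
grip [345.9 197.5] 39.203125 [ 0.4698 -0.22    0.1   ]
grip [400.4 154.2] 16.3125 [ 0.6181 -0.4011  0.1   ]
grip [403.1 170.9] 17.078125 [ 0.5621 -0.4104  0.1   ]
```

Call:
play_rows:
  rows:
    - [[-0.03, -0.08, 0.004, 0.012, 0.005, -0.15], [-0.031, -0.16, 0.008, 0.012, 0.005, -0.15], [-0.031, -0.216, 0.009, 0.012, 0.005, -0.15], [-0.031, -0.216, 0.009, 0.012, 0.005, -0.15], [-0.031, -0.216, 0.1, 0.012, 0.005, -0.15], [-0.031, -0.216, 0.18, 0.012, 0.005, -0.15], [-0.031, -0.216, 0.2, 0.012, 0.005, -0.15], [-0.031, -0.216, 0.2, 0.012, 0.005, -0.15], [-0.031, -0.216, 0.2, 0.012, 0.005, -0.15], [-0.031, -0.216, 0.2, 0.012, 0.005, -0.15]]

```text
clock: 16.8
tool_pos: [0.4707, -0.2215, 0.304]
eef_rot: [0.657, 0.754, -0.0, -0.001]
contact_force: [0.2, 0.1, -0.3]
opening: 0.999
finger_force: 0.0
```

```bash
python3 - <<'E'
from h import *
from plant import *
s=get_state()
print(s["tool_pos"],s["q"].round(2),move(s,[.470,-.2215,.239],np.radians(8)))
d=snapshot("side")
print((w2p(d,[[.470,-.2215,.103],[.452,-.329,.103],[.5767,-.199,.167]])-[230,80])*5)
cv2.imwrite("pics/s7.png",cv2.resize(d["pixels"][80:200,230:390],(800,600),interpolation=cv2.INTER_CUBIC))
E
```

```text
[ 0.47067173 -0.22150979  0.30403608] [ 0.35  0.71 -0.    1.98  0.01  0.45  0.48] (array([ 1.000e-04, -1.200e-03,  1.301e-01]), array([-0.0022, -0.0011, -0.0029]))
[[280.06791682 343.24691735]
 [338.38268861 280.10938176]
 [147.3913583  265.30957866]]
```

View pics/s7.png

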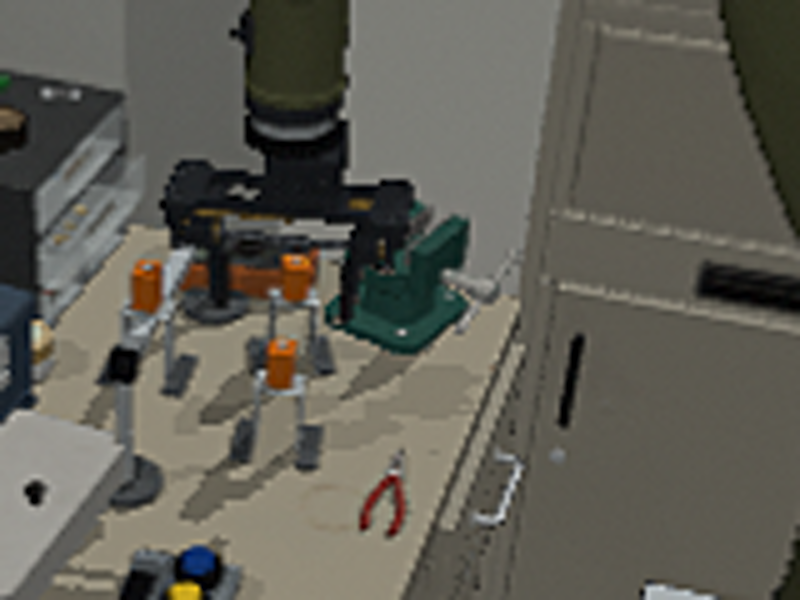

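The yoke on the bar hangs well at (147,290). y2 is where expected at (281,345). y3 has been knocked to (296,260), so I will remeasure it. Now I grasp y2.

Call:
play_rows:
  rows:
    - [[0, -0.001, 0.06, 0, 0, 0], [0, -0.001, 0.11, 0, 0, 0], [0, -0.001, 0.129, 0, 0, 0], [0, -0.001, 0.129, 0, 0, 0], [0, -0.001, 0.129, 0, 0, 0]]

```text
clock: 17.27
tool_pos: [0.4699, -0.2216, 0.2399]
eef_rot: [0.657, 0.754, -0.0, -0.001]
contact_force: [0.4, 0.9, 0.1]
opening: 0.996
finger_force: 0.0
```

Call:
play_rows:
  rows:
    - [[0, 0, 0, 0, 0, 0], [0, 0, 0, 0, 0, 0], [0, 0, 0, 0, 0, 0], [0, 0, 0, 0, 0, 0], [0, 0, 0, 0, 0, 0], [0, 0, 0, 0, 0, 0], [0, 0, 0, 0, 0, 0], [0, 0, 0, 0, 0, 0], [0, 0, 0, 0, 0, 0], [0, 0, 0, 0, 0, 0], [0, 0, 0, 0, 0, 0], [0, 0, 0, 0, 0, 0], [0, 0, 0, 0, 0, 0]]
  claw: 1

```text
clock: 18.35
tool_pos: [0.4695, -0.2215, 0.2391]
eef_rot: [0.657, 0.754, -0.0, -0.001]
contact_force: [0.4, 0.0, -1.1]
opening: 0.25
finger_force: 24.6
```

Call:
play_rows:
  rows:
    - [[0, 0, -0.05, 0, 0, 0], [0, 0, -0.11, 0, 0, 0], [0, 0, -0.17, 0, 0, 0], [0, 0, -0.23, 0, 0, 0], [0, 0, -0.29, 0, 0, 0], [0, 0, -0.31, 0, 0, 0], [0, 0, -0.31, 0, 0, 0], [0, 0, -0.31, 0, 0, 0]]

```text
clock: 19.02
tool_pos: [0.4696, -0.2215, 0.3941]
eef_rot: [0.657, 0.754, -0.0, -0.001]
contact_force: [-0.7, 0.4, -2.6]
opening: 0.251
finger_force: 24.6
```

```bash
python3 - <<'E'
from h import *
from plant import *
s=get_state()
print(s["tool_pos"],s["q"].round(2),move(s,[.5807,-.2686,.394],np.radians(3.7)))
d=snapshot("side")
h=cv2.cvtColor(d["pixels"],cv2.COLOR_BGR2HSV);m=(h[...,0]<20)&(h[...,1]>150)&(h[...,2]>110)&roi(d,255,310,90,160)
for c,b,a in rects(d,m): print(c.round(1),a,p2w(d,c,.085).round(4),p2w(d,c,.15).round(4))
E
```

```text
[ 0.46957666 -0.22147407  0.39413302] [ 0.35  0.56 -0.    1.9   0.    0.68  0.49] (array([-1.239e-01,  2.072e-01, -2.000e-04]), array([-0.0033, -0.0015,  0.1468]))
[258.8 136.8] 34.3671875 [ 0.6153 -0.2923  0.085 ] [ 0.5791 -0.197   0.15  ]
[287.5 119.3] 39.3359375 [ 0.5432 -0.4786  0.085 ] [ 0.5123 -0.3693  0.15  ]
[288.4 136.9] 17.6640625 [ 0.4944 -0.3363  0.085 ] [ 0.4672 -0.2376  0.15  ]
```

Call:
play_rows:
  rows:
    - [[-0.03, 0.05, 0, 0, 0, 0.04], [-0.06, 0.1, 0, 0, 0, 0.08], [-0.09, 0.15, 0, 0, 0, 0.12], [-0.115, 0.195, 0, -0.003, -0.001, 0.147], [-0.124, 0.207, 0, -0.003, -0.001, 0.147], [-0.124, 0.207, 0, -0.003, -0.001, 0.147], [-0.124, 0.207, 0, -0.003, -0.001, 0.147], [-0.124, 0.207, 0, -0.003, -0.001, 0.147]]

```text
clock: 19.73
tool_pos: [0.5794, -0.2683, 0.3928]
eef_rot: [0.684, 0.73, -0.001, -0.002]
contact_force: [-0.0, -1.1, -1.4]
opening: 0.247
finger_force: 24.6
```

```bash
python3 - <<'E'
from h import *
from plant import *
s=get_state()
print(s["tool_pos"],s["q"].round(2),move(s,[.5807,-.2686,.303],np.radians(3.7)))
E
```

```text
[ 0.57943364 -0.26833315  0.39283023] [ 0.35  0.72  0.03  1.54 -0.02  0.89  0.45] (array([-0.001 ,  0.0032,  0.1796]), array([-0.0077, -0.0038, -0.0003]))
```

Call:
play_rows:
  rows:
    - [[-0.001, 0.002, 0.03, -0.006, -0.003, 0], [-0.001, 0.002, 0.06, -0.006, -0.003, 0], [-0.001, 0.002, 0.09, -0.006, -0.003, 0], [-0.001, 0.002, 0.12, -0.006, -0.003, 0], [-0.001, 0.002, 0.15, -0.006, -0.003, 0], [-0.001, 0.002, 0.172, -0.006, -0.003, 0], [-0.001, 0.002, 0.178, -0.006, -0.003, 0], [-0.001, 0.002, 0.178, -0.006, -0.003, 0], [-0.001, 0.002, 0.178, -0.006, -0.003, 0]]

```text
clock: 20.48
tool_pos: [0.5818, -0.2692, 0.3055]
eef_rot: [0.684, 0.73, 0.001, 0.002]
contact_force: [0.1, 0.2, -1.2]
opening: 0.25
finger_force: 24.6
```

```bash
python3 - <<'E'
from h import *
from plant import *
s=get_state()
print(s["tool_pos"],s["contact_force"],s["finger_force"])
d=snapshot("side");t=snapshot("top")
cv2.imwrite("pics/s8.png",np.hstack([cv2.resize(d["pixels"][90:170,230:310],(450,450),interpolation=cv2.INTER_CUBIC),cv2.resize(t["pixels"][140:220,310:372],(345,450),interpolation=cv2.INTER_CUBIC)]))
E
```

```text
[ 0.58184422 -0.26920873  0.30546186] [ 0.10244532  0.1848463  -1.15911234] 24.621412754058838
```

View pics/s8.png

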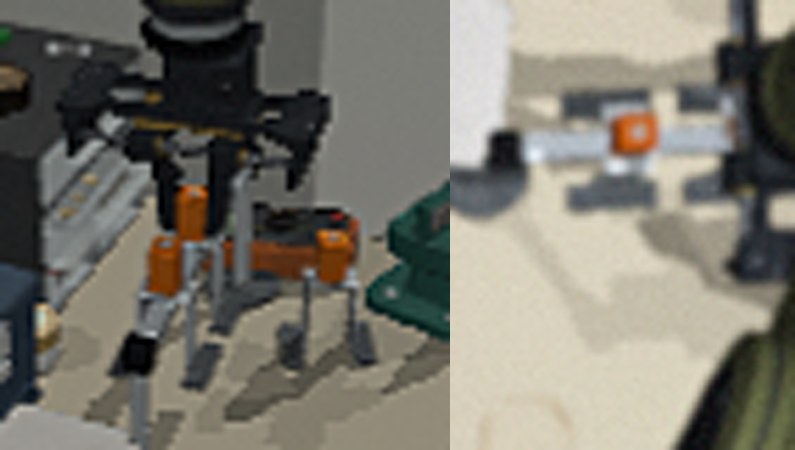

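Call:
play_rows:
  rows:
    - [[0, 0, 0.003, 0, 0, 0], [0, 0, 0.003, 0, 0, 0], [0, 0, 0.003, 0, 0, 0], [0, 0, 0.003, 0, 0, 0]]

```text
clock: 20.92
tool_pos: [0.5819, -0.2692, 0.3035]
eef_rot: [0.684, 0.73, 0.001, 0.001]
contact_force: [0.1, 0.7, -1.6]
opening: 0.251
finger_force: 24.6
```

Call:
play_rows:
  rows:
    - [[0, 0, 0, 0, 0, 0], [0, 0, 0, 0, 0, 0], [0, 0, 0, 0, 0, 0], [0, 0, 0, 0, 0, 0], [0, 0, 0, 0, 0, 0], [0, 0, 0, 0, 0, 0], [0, 0, -0.04, 0, 0, 0], [0, 0, -0.1, 0, 0, 0], [0, 0, -0.16, 0, 0, 0], [0, 0, -0.2, 0, 0, 0], [0.08, 0, -0.2, 0, 0, 0], [0.16, -0.02, -0.2, 0, 0, 0], [0.24, -0.05, -0.2, 0, 0, 0], [0.32, -0.08, -0.2, 0, 0, 0], [0.4, -0.1, -0.2, 0, 0, 0], [0.48, -0.1, -0.2, 0, 0, 0], [0.52, -0.1, -0.2, 0, 0, 0], [0.52, -0.1, -0.2, 0, 0, 0]]
  claw: 0

```text
clock: 22.42
tool_pos: [0.5146, -0.0066, 0.4031]
eef_rot: [0.68, 0.733, 0.002, -0.0]
contact_force: [-0.4, 1.0, -0.4]
opening: 0.999
finger_force: 0.0
```

```bash
python3 - <<'E'
from h import *
from plant import *
s=get_state()
print(s["tool_pos"],s["q"].round(2))
d=snapshot("side");t=snapshot("top");pickle.dump((d,t),open("y3.pkl","wb"))
for n,v,m0 in(("side",d,roi(d,255,310,90,160)),("top",t,roi(t,300,398,150,222))):
    h=cv2.cvtColor(v["pixels"],cv2.COLOR_BGR2HSV);m=(h[...,0]<20)&(h[...,1]>150)&(h[...,2]>110)&m0
    for c,b,a in rects(v,m): print(n,c.round(1),a,"desk",p2w(v,c,.085 if n=="side" else .1).round(4),"hung",p2w(v,c,.15 if n=="side" else .164).round(4))
cv2.imwrite("pics/t9.png",np.hstack([cv2.resize(t["pixels"][145:215,320:400],(480,420),interpolation=cv2.INTER_CUBIC),cv2.resize(d["pixels"][100:170,250:303],(318,420),interpolation=cv2.INTER_CUBIC)]))
E
```

```text
[ 0.51456076 -0.00663855  0.403116  ] [-0.11  0.55  0.05  1.91 -0.04  0.69  0.04]
side [258.6 137.2] 30.0625 desk [ 0.6151 -0.2893  0.085 ] hung [ 0.5789 -0.1942  0.15  ]
side [289.  134.9] 34.9765625 desk [ 0.4966 -0.3523  0.085 ] hung [ 0.4693 -0.2525  0.15  ]
top [342.7 163.4] 41.1484375 desk [ 0.5843 -0.2085  0.1   ] hung [ 0.5768 -0.1968  0.164 ]
top [365.  162.3] 42.078125 desk [ 0.5893 -0.2828  0.1   ] hung [ 0.5816 -0.268   0.164 ]
top [384.2 190. ] 40.171875 desk [ 0.4969 -0.3478  0.1   ] hung [ 0.4931 -0.3302  0.164 ]
```

View pics/t9.png

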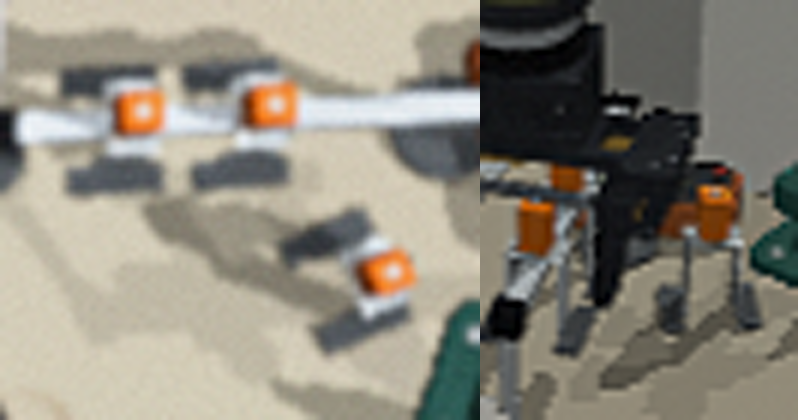

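The crops show both hung yokes astride the bar, at (140,110) and (270,105) in the top half. y3 stands at (392,272), turned about 24°, near the vice. A grasp across its legs would bring the gripper body close to the vice and to the hung y2, so I grasp along its strap width instead (tool y at −66°).

```bash
python3 - <<'E'
from h import *
from plant import *
s=get_state()
print(s["tool_pos"],move(s,[.497,-.349,.40],np.radians(-66)))
E
```

```text
[ 0.51502557 -0.01222786  0.40313598] (array([-0.6696, -0.0808,  0.007 ]), array([ 6.9000e-03, -1.1000e-03,  2.4371e+00]))
```

Call:
play_rows:
  rows:
    - [[-0.67, -0.08, 0.007, 0, 0, 1], [-0.67, -0.08, 0.007, 0, 0, 1], [-0.67, -0.08, 0.007, 0, 0, 1], [-0.67, -0.08, 0.007, 0, 0, 1], [-0.67, -0.08, 0.007, 0, 0, 1], [-0.67, -0.08, 0.007, 0, 0, 1], [-0.67, -0.08, 0.007, 0, 0, 1], [-0.67, -0.08, 0.007, 0, 0, 1], [-0.67, -0.08, 0.007, 0, 0, 1], [-0.67, -0.08, 0.007, 0, 0, 1], [-0.67, -0.08, 0.007, 0, 0, 1]]

```text
clock: 23.43
tool_pos: [0.4956, -0.351, 0.3994]
eef_rot: [0.844, 0.536, 0.001, 0.001]
contact_force: [0.1, 0.9, 0.2]
opening: 1.005
finger_force: 0.0
```

Call:
play_rows:
  rows:
    - [[0, 0, 0, 0, 0, 1], [0, 0, 0, 0, 0, 1], [0, 0, 0, 0, 0, 1], [0, 0, 0, 0, 0, 1], [0, 0, 0, 0, 0, 1], [0, 0, 0, 0, 0, 1]]

```text
clock: 23.93
tool_pos: [0.4971, -0.3482, 0.3996]
eef_rot: [0.949, 0.315, 0.001, 0.0]
contact_force: [0.2, 0.1, -0.2]
opening: 1.004
finger_force: 0.0
```

```bash
python3 - <<'E'
from h import *
from plant import *
s=get_state()
print(s["tool_pos"],s["q"].round(2),move(s,[.497,-.349,.30],np.radians(-66)))
E
```

```text
[ 0.49713783 -0.34819667  0.39962462] [ 0.37  0.69  0.3   1.65 -0.26  0.85 -0.15] (array([-0.0015,  0.0008,  0.1992]), array([ 0.0025, -0.0036,  0.444 ]))
```

Call:
play_rows:
  rows:
    - [[-0.001, 0.001, 0.06, 0, 0, 0.444], [-0.001, 0.001, 0.13, 0, 0, 0.444], [-0.001, 0.001, 0.2, 0, 0, 0.444], [-0.001, 0.001, 0.2, 0, 0, 0.444], [-0.001, 0.001, 0.2, 0, 0, 0.444], [-0.001, 0.001, 0.2, 0, 0, 0.444]]

```text
clock: 24.43
tool_pos: [0.4973, -0.3509, 0.3014]
eef_rot: [0.979, 0.206, 0.002, 0.002]
contact_force: [-0.3, -0.7, -0.2]
opening: 1.002
finger_force: 0.0
```

```bash
python3 - <<'E'
from h import *
from plant import *
s=get_state()
print(s["tool_pos"],s["q"].round(2),move(s,[.497,-.349,.239],np.radians(-66)))
d=snapshot("side")
h=cv2.cvtColor(d["pixels"],cv2.COLOR_BGR2HSV);m=(h[...,0]<20)&(h[...,1]>150)&(h[...,2]>110)&roi(d,255,310,90,160)
for c,b,a in rects(d,m,5): print(c.round(1),a)
E
```

```text
[ 0.49732959 -0.35091709  0.30138855] [ 0.37  0.82  0.3   1.72 -0.37  0.65 -0.27] (array([ 0.0005, -0.0043,  0.1248]), array([ 0.0077, -0.0068, -0.0074]))
[261.1 132.5] 68.9765625
[276.9 133.7] 5.8984375
[288.8 135.2] 33.2421875
```

Call:
play_rows:
  rows:
    - [[0, -0.004, 0.05, 0.006, -0.005, 0], [0, -0.004, 0.1, 0.006, -0.005, 0], [0, -0.004, 0.124, 0.006, -0.005, 0], [0, -0.004, 0.124, 0.006, -0.005, 0], [0, -0.004, 0.124, 0.006, -0.005, 0]]

```text
clock: 24.9
tool_pos: [0.4965, -0.3492, 0.2388]
eef_rot: [0.979, 0.205, 0.0, 0.0]
contact_force: [0.6, -0.3, 0.9]
opening: 0.999
finger_force: 0.0
```

Call:
play_rows:
  rows:
    - [[0, 0, 0, 0, 0, 0], [0, 0, 0, 0, 0, 0], [0, 0, 0, 0, 0, 0], [0, 0, 0, 0, 0, 0], [0, 0, 0, 0, 0, 0], [0, 0, 0, 0, 0, 0], [0, 0, 0, 0, 0, 0], [0, 0, 0, 0, 0, 0], [0, 0, 0, 0, 0, 0], [0, 0, 0, 0, 0, 0], [0, 0, 0, 0, 0, 0], [0, 0, 0, 0, 0, 0], [0, 0, 0, 0, 0, 0]]
  claw: 1

```text
clock: 25.98
tool_pos: [0.4961, -0.3487, 0.2376]
eef_rot: [0.979, 0.205, -0.0, -0.001]
contact_force: [0.5, 0.6, -1.4]
opening: 0.27
finger_force: 24.8
```

Call:
play_rows:
  rows:
    - [[0, 0, -0.05, 0, 0, 0], [0, 0, -0.11, 0, 0, 0], [0, 0, -0.17, 0, 0, 0], [0, 0, -0.23, 0, 0, 0], [0, 0, -0.29, 0, 0, 0], [0, 0, -0.31, 0, 0, 0], [0, 0, -0.31, 0, 0, 0], [0, 0, -0.31, 0, 0, 0]]

```text
clock: 26.65
tool_pos: [0.4961, -0.3485, 0.392]
eef_rot: [0.979, 0.205, -0.001, -0.001]
contact_force: [0.5, 0.8, -1.6]
opening: 0.273
finger_force: 24.8
```

```bash
python3 - <<'E'
from h import *
from plant import *
s=get_state()
a=np.array([.57222,-.13741]);b=np.array([.58919,-.39987]);u=(b-a)/np.linalg.norm(b-a);P=(a+b)/2+.08*u;print(P)
print(s["tool_pos"],s["q"].round(2),move(s,[*P,.394],np.radians(-86.3)))
d=snapshot("side")
h=cv2.cvtColor(d["pixels"],cv2.COLOR_BGR2HSV);m=(h[...,0]<20)&(h[...,1]>150)&(h[...,2]>110)&roi(d,255,310,70,160)
x=s["tool_pos"];print(w2p(d,[[x[0],x[1],x[2]-.154]]))
for c,b,a in rects(d,m,5): print(c.round(1),a)
E
```

```text
[ 0.58586682 -0.3484733 ]
[ 0.4961188  -0.34845883  0.39201741] [ 0.33  0.71  0.37  1.66 -0.32  0.84 -0.32] (array([ 0.1644,  0.0721, -0.0042]), array([-0.0037,  0.002 ,  0.6979]))
[[290.78742024 103.30961706]]
[260.9 132.7] 66.015625
[276.9 133.7] 5.8984375
```

Call:
play_rows:
  rows:
    - [[0.04, 0.018, -0.005, 0, 0, 0.17], [0.08, 0.036, -0.008, 0, 0, 0.34], [0.12, 0.054, -0.008, 0, 0, 0.51], [0.155, 0.068, -0.008, 0, 0, 0.65], [0.164, 0.072, -0.008, -0.003, 0.002, 0.698], [0.164, 0.072, -0.008, -0.003, 0.002, 0.698], [0.164, 0.072, -0.008, -0.003, 0.002, 0.698], [0.164, 0.072, -0.008, -0.003, 0.002, 0.698]]

```text
clock: 27.37
tool_pos: [0.5842, -0.3495, 0.3959]
eef_rot: [0.999, 0.032, -0.001, -0.0]
contact_force: [-0.2, 0.1, -0.6]
opening: 0.269
finger_force: 24.8
```

```bash
python3 - <<'E'
from h import *
from plant import *
s=get_state()
print(s["tool_pos"],s["q"].round(2),move(s,[.5859,-.3485,.303],np.radians(-86.3)))
d=snapshot("side");t=snapshot("top");pickle.dump((d,t),open("y3b.pkl","wb"))
x=s["tool_pos"]
for n,v,m0 in(("side",d,roi(d,240,310,70,160)),("top",t,roi(t,300,398,150,222))):
    h=cv2.cvtColor(v["pixels"],cv2.COLOR_BGR2HSV);m=(h[...,0]<20)&(h[...,1]>150)&(h[...,2]>110)&m0
    print(n,w2p(v,[[x[0],x[1],x[2]-.154]]))
    for c,b,a in rects(v,m,4): print(c.round(1),a,p2w(v,c,x[2]-.154).round(4))
E
```

```text
[ 0.58417546 -0.34951505  0.39590263] [ 0.24  0.82  0.49  1.41 -0.42  1.01 -0.69] (array([ 0.004 , -0.0018,  0.1858]), array([-0.0006,  0.0044, -0.0021]))
side [[270.52563867  98.90059985]]
[261.1 132.4] 65.9140625 [ 0.5305 -0.0929  0.2419]
[276.9 133.7] 5.8984375 [ 0.4739 -0.1038  0.2419]
top [[397.86619001 158.79829252]]
[342.7 163.4] 41.1484375 [ 0.5677 -0.1825  0.2419]
[364.9 162.3] 44.0234375 [ 0.572  -0.2499  0.2419]
```

```bash
python3 - <<'E'
from h import *
d,t=pickle.load(open("y3b.pkl","rb"))
g=cv2.cvtColor(d["pixels"],cv2.COLOR_BGR2GRAY)
for nm,y,z in(("foot front",-.3215,.165),("legs",-.3355,.195),("legs",-.3355,.205)):
    xs=np.arange(-.056,.0561,.004);P=[[.5842+x,y+x*-.0,z] for x in xs]
    uv=w2p(d,P).round().astype(int);print(nm,[(int(round(x*1000)),int(g[v,u])) for x,(u,v) in zip(xs,uv)])
# local patch printed around feet
u,v=w2p(d,[[.5842,-.3215,.165]])[0].astype(int);print(u,v);print(g[v-14:v+9,u-16:u+17])
E
```

```text
foot front [(-56, 90), (-52, 92), (-48, 92), (-44, 95), (-40, 66), (-36, 50), (-32, 45), (-28, 40), (-24, 78), (-20, 147), (-16, 147), (-12, 153), (-8, 108), (-4, 88), (0, 90), (4, 93), (8, 92), (12, 99), (16, 80), (20, 80), (24, 54), (28, 44), (32, 37), (36, 84), (40, 96), (44, 108), (48, 111), (52, 110), (56, 111)]
legs [(-56, 92), (-52, 93), (-48, 90), (-44, 93), (-40, 92), (-36, 92), (-32, 93), (-28, 93), (-24, 91), (-20, 101), (-16, 95), (-12, 93), (-8, 92), (-4, 92), (0, 91), (4, 95), (8, 72), (12, 72), (16, 87), (20, 91), (24, 94), (28, 94), (32, 93), (36, 94), (40, 93), (44, 93), (48, 93), (52, 93), (56, 93)]
legs [(-56, 91), (-52, 92), (-48, 91), (-44, 91), (-40, 91), (-36, 91), (-32, 91), (-28, 91), (-24, 89), (-20, 104), (-16, 96), (-12, 92), (-8, 92), (-4, 94), (0, 94), (4, 95), (8, 70), (12, 70), (16, 69), (20, 90), (24, 94), (28, 93), (32, 93), (36, 92), (40, 93), (44, 93), (48, 93), (52, 94), (56, 94)]
268 118
[[ 93  88  70  73  96  94  93  93  94  92  93  93  93  94 108 116  70  51
   47  35 106 145 137 100  90  92  93  91  92  93  91  92  91]
 [ 91  86  71  76  97  9
[... 2290 characters left out ...]
0  90  90  88]
 [119 134 145 138 103  88  92  91  91  93  93  92  91  93  90  89  90 114
  146 145 126  91  96  99  96  94  91  91  90  91  90  90  88]
 [132 146 132  99  87  90  89  91  91  92  78  25  54  93  91  87 108 145
  147 139  99  89  93  92  92  91  91  91  90  90  91  90  88]
 [149 144 108  83  90  90  91  88  90  93  95 124 151 115 102 105 157 145
  143 119  88  95  92  93  93  92  92  89  90  91  90  91  89]
 [148 110  73 101 150 146 134 101  99 100 114 112 110 113 102 109 169 153
   99  80  92 103  93  94  96  94  95  93  93  92  92  91  89]
 [135  97  68  86 142 141 141 143 139 109  70  79  82  90  90 115 157 101
   82  90  98 103  80  13  16  43 100  98  97  97  95  95  94]]
```

Call:
play_rows:
  rows:
    - [[0.008, -0.002, 0.03, 0, 0.003, 0], [0.008, -0.002, 0.06, 0, 0.003, 0], [0.008, -0.002, 0.09, 0, 0.003, 0], [0.008, -0.002, 0.12, 0, 0.003, 0], [0.008, -0.002, 0.15, 0, 0.003, 0], [0.008, -0.002, 0.172, 0, 0.003, 0], [0.008, -0.002, 0.182, 0, 0.003, 0], [0.008, -0.002, 0.182, 0, 0.003, 0], [0.008, -0.002, 0.182, 0, 0.003, 0]]

```text
clock: 28.22
tool_pos: [0.5898, -0.348, 0.3061]
eef_rot: [0.999, 0.032, 0.001, 0.0]
contact_force: [0.4, 1.0, -1.0]
opening: 0.271
finger_force: 24.8
```

```bash
python3 - <<'E'
from h import *
from plant import *
s=get_state()
print(s["tool_pos"],s["contact_force"],s["finger_force"],move(s,[.588,-.3485,.302],np.radians(-86.3)))
d=snapshot("side");g=cv2.cvtColor(d["pixels"],cv2.COLOR_BGR2GRAY)
# feet now hang at z~.064..; compare foot centres with bar
x0,y0,z0=s["tool_pos"]
for yy in(.03,):
  for dz in(.004,.008):
    xs=np.arange(-.056,.0561,.004);uv=w2p(d,[[x0+x,y0+yy,z0-.239+dz] for x in xs]).round().astype(int)
    print([(int(round(x*1000)),int(g[v,u])) for x,(u,v) in zip(xs,uv)])
E
```

```text
[ 0.58977099 -0.34797748  0.30611624] [ 0.41456195  1.00719786 -1.02292111] 24.79929953813553 (array([-0.0036,  0.0008,  0.0082]), array([ 0.0018, -0.0047, -0.001 ]))
[(-56, 63), (-52, 65), (-48, 65), (-44, 65), (-40, 30), (-36, 55), (-32, 74), (-28, 105), (-24, 72), (-20, 72), (-16, 35), (-12, 87), (-8, 101), (-4, 57), (0, 71), (4, 61), (8, 61), (12, 133), (16, 177), (20, 111), (24, 56), (28, 65), (32, 67), (36, 67), (40, 66), (44, 64), (48, 90), (52, 132), (56, 140)]
[(-56, 41), (-52, 41), (-48, 37), (-44, 39), (-40, 30), (-36, 46), (-32, 43), (-28, 39), (-24, 33), (-20, 33), (-16, 35), (-12, 87), (-8, 101), (-4, 57), (0, 44), (4, 61), (8, 61), (12, 165), (16, 141), (20, 80), (24, 55), (28, 65), (32, 67), (36, 87), (40, 78), (44, 64), (48, 82), (52, 132), (56, 140)]
```

Call:
play_rows:
  rows:
    - [[-0.003, 0, 0.004, 0, 0, 0], [-0.003, 0, 0.007, 0, 0, 0], [-0.003, 0, 0.007, 0, 0, 0], [-0.003, 0, 0.007, 0, 0, 0]]

```text
clock: 28.6
tool_pos: [0.5883, -0.3478, 0.3023]
eef_rot: [0.999, 0.032, 0.001, 0.0]
contact_force: [-0.3, 0.3, -1.1]
opening: 0.273
finger_force: 24.8
```

Call:
play_rows:
  rows:
    - [[0, 0, 0, 0, 0, 0], [0, 0, 0, 0, 0, 0], [0, 0, 0, 0, 0, 0], [0, 0, 0, 0, 0, 0], [0, 0, 0, 0, 0, 0], [0, 0, 0, 0, 0, 0], [0, 0, -0.03, 0, 0, 0], [0, 0, -0.08, 0, 0, 0], [0, 0, -0.14, 0, 0, 0], [0, 0, -0.2, 0, 0, 0], [0, 0, -0.2, 0, 0, 0], [0, 0, -0.2, 0, 0, 0]]
  claw: 0.45

```text
clock: 29.6
tool_pos: [0.5884, -0.3482, 0.4042]
eef_rot: [0.999, 0.032, 0.003, 0.001]
contact_force: [0.3, -0.4, 0.3]
opening: 0.551
finger_force: 0.0
```

```bash
python3 - <<'E'
from h import *
from plant import *
s=get_state()
print(s["tool_pos"],s["q"].round(2),s["opening"],move(s,[.4657,.0215,.35],np.radians(5)))
d=snapshot("side");t=snapshot("top")
for n,v,m0 in(("side",d,roi(d,240,310,70,160)),("top",t,roi(t,300,398,150,222))):
    h=cv2.cvtColor(v["pixels"],cv2.COLOR_BGR2HSV);m=(h[...,0]<20)&(h[...,1]>150)&(h[...,2]>110)&m0
    print(n,w2p(v,[[.5859,-.3485,.149]]))
    for c,b,a in rects(v,m,4): print(c.round(1),a,p2w(v,c,.149 if n=="side" else .164).round(4))
E
```

```text
[ 0.58838088 -0.34824039  0.40423982] [ 0.23  0.82  0.49  1.39 -0.42  1.03 -0.7 ] 0.5514665397755043 (array([-0.1979, -0.754 ,  0.1051]), array([-0.0035, -0.0132,  3.0956]))
side [[269.68287393 118.81220551]]
[263.5 127.9] 98.1015625 [ 0.5852 -0.2695  0.149 ]
top [[388.77772802 161.82389221]]
[342.8 163.3] 42.078125 [ 0.5771 -0.197   0.164 ]
[364.8 162.3] 44.078125 [ 0.5815 -0.2674  0.164 ]
```

Call:
play_rows:
  rows:
    - [[-0.198, -0.754, 0, 0, -0.01, -1], [-0.198, -0.754, 0, 0, -0.01, -1], [-0.198, -0.754, 0, 0, -0.01, -1], [-0.198, -0.754, 0, 0, -0.01, -1], [-0.198, -0.754, 0, 0, -0.01, -1], [-0.198, -0.754, 0, 0, -0.01, -1], [-0.198, -0.754, 0, 0, -0.01, -1], [-0.198, -0.754, 0, 0, -0.01, -1], [-0.198, -0.754, 0, 0, -0.01, -1], [-0.198, -0.754, 0, 0, -0.01, -1], [-0.198, -0.754, 0, 0, -0.01, -1], [-0.198, -0.754, 0, 0, -0.01, -1]]
  claw: 1

```text
clock: 30.7
tool_pos: [0.4647, 0.0229, 0.4009]
eef_rot: [0.96, 0.28, -0.003, 0.0]
contact_force: [-0.1, -0.5, 0.1]
opening: 0.007
finger_force: 0.0
```

Call:
play_rows:
  rows:
    - [[0, 0, 0, 0, 0, -1], [0, 0, 0, 0, 0, -1], [0, 0, 0, 0, 0, -1], [0, 0, 0, 0, 0, -1], [0, 0, 0, 0, 0, -1], [0, 0, 0, 0, 0, -1]]

```text
clock: 31.2
tool_pos: [0.4654, 0.0204, 0.4015]
eef_rot: [0.863, 0.505, -0.002, 0.0]
contact_force: [-0.8, 0.1, 0.8]
opening: 0.005
finger_force: 0.0
```

Call:
play_rows:
  rows:
    - [[0, 0, 0, 0, 0, -1], [0, 0, 0, 0, 0, -1], [0, 0, 0, 0, 0, -1], [0, 0, 0, 0, 0, -1], [0, 0, 0, 0, 0, -1], [0, 0, 0, 0, 0, -1]]

```text
clock: 31.7
tool_pos: [0.4652, 0.0214, 0.4016]
eef_rot: [0.712, 0.702, -0.002, -0.0]
contact_force: [-0.9, 0.3, -1.1]
opening: 0.006
finger_force: 0.0
```

```bash
python3 - <<'E'
from h import *
from plant import *
s=get_state()
print(s["tool_pos"],s["q"].round(2),s["opening"],move(s,[.4657,.0215,.25],np.radians(5)))
d=snapshot("side");t=snapshot("top")
h=cv2.cvtColor(t["pixels"],cv2.COLOR_BGR2HSV);m=(h[...,0]<20)&(h[...,1]>150)&(h[...,2]>110)&roi(t,300,398,150,222)
for c,b,a in rects(t,m,4): print(c.round(1),a,p2w(t,c,.164).round(4))
# feet beside the bar in top view at z~.07
g=h[...,2]
m=(g<95)&(h[...,1]<90)&roi(t,320,400,148,185)
for c,b,a in rects(t,m,8): print("dark",c.round(1),a,p2w(t,c,.075).round(4))
hs=cv2.cvtColor(d["pixels"],cv2.COLOR_BGR2HSV)
for n,lo,hi in(("g",45,80),("y",20,35),("b",105,125)):
    k=(hs[...,0]>=lo)&(hs[...,0]<=hi)&(hs[...,1]>120)&(hs[...,2]>80)&roi(d,250,290,175,215)
    for c,b,a in rects(d,k,8): print(n,c.round(1),p2w(d,c,.026).round(4),p2w(d,c,.032).round(4),a)
# brush, jar check
m=(hs[...,0]>100)&(hs[...,0]<125)&(hs[...,1]>150)&roi(d,215,250,230,275)
for c,b,a in rects(d,m,8): print("brush",c.round(1),a)
print(w2p(d,[[.4476,.3715,.145]]))
E
```

```text
[0.46523401 0.02138372 0.4015851 ] [-0.21  0.49  0.1   2.04 -0.08  0.61 -0.07] 0.006369506431361954 (array([0.0009, 0.0018, 0.3032]), array([-0.0062,  0.0037, -0.2013]))
[342.8 163.3] 42.078125 [ 0.5771 -0.197   0.164 ]
[364.9 162.2] 43.078125 [ 0.5816 -0.2677  0.164 ]
[389.4 160.4] 43.078125 [ 0.5888 -0.3462  0.164 ]
dark [320.9 168.2] 24.1484375 [ 0.5695 -0.1387  0.075 ]
dark [335.7 157.7] 38.40625 [ 0.6065 -0.1887  0.075 ]
dark [340.9 173.7] 28.953125 [ 0.5519 -0.2071  0.075 ]
dark [356.3 156.9] 44.296875 [ 0.6102 -0.2592  0.075 ]
dark [361.6 172.9] 30.046875 [ 0.5558 -0.2774  0.075 ]
dark [378. 156.] 33.8125 [ 0.6143 -0.3328  0.075 ]
dark [391.  170.4] 114.25 [ 0.5658 -0.3771  0.075 ]
g [263.8 205.9] [0.4656 0.0523 0.026 ] [0.4634 0.0583 0.032 ] 25.5078125
y [266.5 198.5] [0.47   0.0106 0.026 ] [0.4678 0.0169 0.032 ] 30.453125
b [269.3 191.5] [ 0.4734 -0.0307  0.026 ] [ 0.4712 -0.0242  0.032 ] 27.5078125
brush [231.4 254. ] 202.53125
[[231.41325107 248.91283457]]
```

The three yokes hang symmetrically on the bar. The two views together put the key tops at z≈0.037. I go over yellow.

Call:
play_rows:
  rows:
    - [[0.001, 0.002, 0.08, -0.006, 0.003, -0.2], [0.001, 0.002, 0.16, -0.006, 0.003, -0.2], [0.001, 0.002, 0.24, -0.006, 0.003, -0.2], [0.001, 0.002, 0.32, -0.006, 0.003, -0.2], [0.001, 0.002, 0.363, -0.006, 0.003, -0.2], [0.001, 0.002, 0.363, -0.006, 0.003, -0.2], [0.001, 0.002, 0.363, -0.006, 0.003, -0.2]]

```text
clock: 32.38
tool_pos: [0.4654, 0.0222, 0.2197]
eef_rot: [0.674, 0.739, -0.001, -0.0]
contact_force: [0.7, 0.4, 0.5]
opening: 0.005
finger_force: 0.0
```

```bash
python3 - <<'E'
from h import *
from plant import *
s=get_state()
print(s["tool_pos"],s["contact_force"],s["opening"],move(s,[.466,.022,.200],np.radians(5)))
E
```

```text
[0.46544247 0.02215262 0.21967063] [0.7015327  0.41657375 0.5181227 ] 0.005045329180466064 (array([-0.0004,  0.0012,  0.0393]), array([-0.0046,  0.0023,  0.0089]))
```

Call:
play_rows:
  rows:
    - [[0, 0.001, 0.015, -0.004, 0.002, 0], [0, 0.001, 0.03, -0.004, 0.002, 0], [0, 0.001, 0.038, -0.004, 0.002, 0], [0, 0.001, 0.038, -0.004, 0.002, 0], [0, 0.001, 0.038, -0.004, 0.002, 0]]

```text
clock: 32.8
tool_pos: [0.4672, 0.0223, 0.2024]
eef_rot: [0.673, 0.739, 0.003, 0.002]
contact_force: [0.3, 1.3, 5.8]
opening: 0.008
finger_force: 2.7
```

Call:
play_rows:
  rows:
    - [[0, 0, 0.004, 0, 0, 0], [0, 0, 0.008, 0, 0, 0], [0, 0, 0.008, 0, 0, 0]]

```text
clock: 33.05
tool_pos: [0.4668, 0.0222, 0.2016]
eef_rot: [0.674, 0.739, 0.003, 0.003]
contact_force: [-2.5, 0.6, 44.5]
opening: 0.004
finger_force: 22.3
```

```bash
python3 - <<'E'
from h import *
from plant import *
s=get_state()
print(s["tool_pos"],s["contact_force"],move(s,[.466,.022,.218],np.radians(5)))
E
```

```text
[0.46684828 0.0222326  0.20163525] [-2.51633024  0.5948876  44.45406716] (array([-0.0003, -0.0014, -0.0327]), array([ 0.0175, -0.0014,  0.0111]))
```

The hard stop was reached, so yellow is fully pressed. I lift and go to blue.

Call:
play_rows:
  rows:
    - [[0, 0, -0.02, 0, 0, 0], [0, 0, -0.05, 0, 0, 0], [0, 0, -0.05, 0, 0, 0], [0, 0, -0.05, 0, 0, 0]]

```text
clock: 33.38
tool_pos: [0.4665, 0.0223, 0.2232]
eef_rot: [0.673, 0.739, 0.002, 0.001]
contact_force: [0.1, 0.5, -0.0]
opening: 0.005
finger_force: 0.0
```

```bash
python3 - <<'E'
from h import *
from plant import *
s=get_state()
print(s["tool_pos"],s["contact_force"],move(s,[.4695,-.0188,.220],np.radians(5)))
E
```

```text
[0.46645501 0.02234265 0.22315359] [ 0.05006751  0.54557961 -0.04695561] (array([-0.0825, -0.0016,  0.0062]), array([ 0.0093, -0.0016,  0.0121]))
```

Call:
play_rows:
  rows:
    - [[-0.04, -0.001, 0, 0.006, 0, 0.005], [-0.082, -0.002, 0, 0.006, 0, 0.005], [-0.082, -0.002, 0, 0.006, 0, 0.005], [-0.082, -0.002, 0, 0.006, 0, 0.005], [-0.082, -0.002, 0.02, 0.006, 0, 0.005], [-0.082, -0.002, 0.035, 0.006, 0, 0.005], [-0.082, -0.002, 0.044, 0.006, 0, 0.005], [-0.082, -0.002, 0.044, 0.006, 0, 0.005], [-0.082, -0.002, 0.044, 0.006, 0, 0.005]]

```text
clock: 34.13
tool_pos: [0.4689, -0.0176, 0.2019]
eef_rot: [0.674, 0.739, 0.001, -0.0]
contact_force: [-2.8, 0.7, 32.6]
opening: 0.006
finger_force: 16.1
```

Blue is at its hard stop. I lift and go to green.

Call:
play_rows:
  rows:
    - [[0, 0, -0.02, 0, 0, 0], [0, 0, -0.05, 0, 0, 0], [0, 0, -0.05, 0, 0, 0], [0, 0, -0.05, 0, 0, 0]]

```text
clock: 34.47
tool_pos: [0.469, -0.0178, 0.2249]
eef_rot: [0.674, 0.739, 0.0, -0.001]
contact_force: [0.1, 0.9, 1.0]
opening: 0.009
finger_force: 0.0
```

```bash
python3 - <<'E'
from h import *
from plant import *
s=get_state()
print(s["tool_pos"],s["contact_force"],move(s,[.4625,.064,.2015],np.radians(5)))
E
```

```text
[ 0.46903614 -0.01776534  0.22488369] [0.13828163 0.93264081 1.04648676] (array([0.164 , 0.0021, 0.047 ]), array([-0.0009, -0.0024,  0.0104]))
```

Call:
play_rows:
  rows:
    - [[0.06, 0.001, 0, 0, 0, 0], [0.12, 0.002, 0, 0, 0, 0], [0.164, 0.002, 0, 0, 0, 0], [0.164, 0.002, 0, 0, 0, 0], [0.164, 0.002, 0, 0, 0, 0], [0.164, 0.002, 0.02, 0, 0, 0], [0.164, 0.002, 0.035, 0, 0, 0], [0.164, 0.002, 0.047, 0, 0, 0], [0.164, 0.002, 0.048, 0, 0, 0], [0.164, 0.002, 0.048, 0, 0, 0]]

```text
clock: 35.3
tool_pos: [0.4624, 0.062, 0.2021]
eef_rot: [0.675, 0.738, 0.0, -0.0]
contact_force: [-2.5, 1.0, 20.9]
opening: 0.005
finger_force: 10.4
```

Call:
play_rows:
  rows:
    - [[0, 0, -0.05, 0, 0, 0], [0, 0, -0.12, 0, 0, 0], [0, 0, -0.2, 0, 0, 0], [0, 0, -0.28, 0, 0, 0], [0, 0, -0.36, 0, 0, 0], [0, 0, -0.36, 0, 0, 0], [0, 0, -0.36, 0, 0, 0], [0, 0, -0.36, 0, 0, 0]]

```text
clock: 35.97
tool_pos: [0.4624, 0.0624, 0.3804]
eef_rot: [0.675, 0.738, -0.001, -0.001]
contact_force: [-0.1, -0.4, -0.1]
opening: 0.004
finger_force: 0.0
```

```bash
python3 - <<'E'
from h import *
from plant import *
s=get_state();print(s["clock"],s["tool_pos"],s["contact_force"])
d=snapshot("side");t=snapshot("top")
h=cv2.cvtColor(t["pixels"],cv2.COLOR_BGR2HSV);m=(h[...,0]<20)&(h[...,1]>150)&(h[...,2]>110)&roi(t,300,398,150,222)
for c,b,a in rects(t,m,4): print(c.round(1),a,p2w(t,c,.164).round(4))
old=pickle.load(open("top0.pkl","rb"))["pixels"]
print("jar/brush change",cv2.absdiff(old,t["pixels"])[180:220,140:215].mean())
E
```

```text
35.9667 [0.46235339 0.06237136 0.38039879] [-0.1147805  -0.39951091 -0.12302814]
[342.8 163.3] 42.078125 [ 0.5771 -0.197   0.164 ]
[365.  162.3] 42.078125 [ 0.5816 -0.268   0.164 ]
[389.4 160.4] 43.078125 [ 0.5888 -0.3462  0.164 ]
jar/brush change 7.184888888888889
```

```bash
python3 -c "
from plant import *
print(finish_job())"
```

```text
the job is handed in; nothing more can be done
None
```

I carried out every step and handed the job in: clear jar scrubbed (no amber jar present), brush back in its holder, all three yokes hung on the bar, and yellow, blue and green pressed in that order. `finish_job()` returned no verdict.

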